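# Pin the swing trays of a desk organiser

## Task

Assemble the swivel pen organiser: square up the two loose trays over the base so that their pivot holes line up, then take the pivot pin from its stand and pass it down through both trays into the socket hidden in the base until its head sits fully home on the upper tray. Feel for the socket gently and never force the pin, leave the trays lying flat and square over the base, and do not disturb the vase, the mug or the book.

Things in the scene. Friction and masses are not known exactly. Their poses are not given: they have to be found in the camera images.
- base: Fixed light-wood plinth, 200 x 100 mm, 26 mm high; origin at the centre of its underside, x along its length, z up. In its 5 mm thick top cover is a round window, 31 mm across, 63 mm from the origin toward -x. Close under the cover a steel socket plate (top face 21 mm above the desk) fills the window; it has one vertical bore, 14 mm across, 15 mm deep.
- base_window (a point): Centre of the window, at the base's top face (26 mm above the desk); axes as the base's. The plate is an eccentric, turned by hand and clamped: the bore's centre lies 6 mm off this point, in a direction that differs each time, is not measured, and is hidden by the trays: it must be felt for. The plate is rigid: it does not turn or sink when pressed.
- lower_tray: Loose light-wood pen tray, 170 mm long (x), 60 mm wide (y), 22 mm high, walls 4 mm, about 0.16 kg; origin at the centre of its underside. The 44 mm at its -x end are a solid block with a vertical through hole, 14 mm across, 63 mm from the origin toward -x. It lies loosely on the base, up to 12 mm and 0.15 rad askew.
- lower_tray_hole (a point): Centre of the lower tray's pivot hole at the block's top face, 22 mm above the tray's underside.
- upper_tray: Second tray, same as the lower, loosely on it, askew (up to 12 mm along, 7 mm across, 0.12 rad). The pair can be gripped across the 60 mm width; gripped with the fingertips 7 mm above the base, the fingers catch both trays and square them up with each other across the width. The trays slide on one another and on the base.
- upper_tray_hole (a point): Centre of the upper tray's pivot hole at the block's top face, 22 mm above the tray's underside.
- pin: Loose steel pivot pin, 0.09 kg: round shaft 12 mm across, 63 mm long, foot chamfered (2 mm high, 1.5 mm wide), under a square head 24 x 24 mm, 26 mm high. Origin at the centre of the foot, z up the shaft, x and y normal to the head's flats. In the stand its foot is 4 mm above the desk; when home, 7 mm, the head resting on the upper tray's top, 70 mm above the desk.
- pin_head (a point): Middle of the pin's square head, 76 mm above its foot: where to grip it.
- stand: Fixed wooden block, 56 x 56 mm, 44 mm high, with a 14 mm hole, 40 mm deep, in the middle of its top; holds the pin upright. Origin at the centre of its underside.
- vase: Black vase with orange flowers, 84 mm across, 180 mm high, flowers to 360 mm and up to 100 mm out to the sides; origin under its centre. Leave alone.
- mug: White mug, 80 mm across, 90 mm high; origin under its centre. Leave alone.
- book: Closed grey book, 130 x 190 mm, 20 mm thick; origin under its centre. Leave alone.
Mind the look-alikes: they are no part of the job. Leave any black or green look-alike of the upper_tray alone.

How it is judged:
At the end, for the whole second after the job is handed in: The pin stands upright (within 0.06 rad) through both trays and in the socket, its head home within 2.5 mm; the tray holes are within 4 mm of one another and of the pin, both trays lie flat on the stack (height within 2 mm, tilt under 0.03 rad) and square with the base within 0.1 rad, all at rest (z of pin in the frame of base between 0.004 and 0.0095 m and horizontal distance between pin and base_window below 0.012 m and angle between pin's own z axis and vertical below 0.06 rad and horizontal distance between each of pin_head, lower_tray_hole and upper_tray_hole below 0.004 m and z of lower_tray in the frame of base between 0.024 and 0.028 m and z of upper_tray in the frame of base between 0.046 and 0.05 m and angle between each of lower_tray, upper_tray's own z axis and vertical below 0.03 rad and angle between the x axis of each of lower_tray, upper_tray and the x axis of base, either way round below 0.1 rad and linear speed of each of pin, upper_tray below 0.01 m/s); the robot touches nothing.
It fails at once if the pin is forced: over 30 N between the pin and the base, its socket or a tray (contact force between pin and base above 30 N or contact force between pin and lower_tray above 30 N or contact force between pin and upper_tray above 30 N).
It fails at once if the vase, mug or book is shifted more than 15 mm or tipped (distance of any of vase, mug, book from where it was at the start of the episode above 0.015 m or angle between any of vase, mug, book's own z axis and vertical above 0.25 rad).
It also fails if it takes over 72 s, if anything falls off the work surface, if the arm or the gripper's body presses on something with over 40 N, if the wrist force passes 120 N, or if a joint passes its speed limit or range.

## Robot

A 6-joint arm with a two-finger parallel gripper is mounted at the origin on the work surface. World frame = base frame: x ahead of the robot, y to its left, z up, the work surface at z = 0. Lengths are in m, angles in rad, forces in N, time in s.
With the tool pointing down it reaches from about 0.4 to 0.825 m from the base axis. Payload 7 kg.
Tool frame: the origin (TCP) lies midway between the tips of the shut fingers; the grasp point (between the pads) lies 19 mm behind it; z points along the fingers, y is the line along which they close (so a half turn about z gives the same grasp; the last joint's range is limited). The gripper opens to 88 mm and grips with 3 to 60 N. Pads are 19 mm wide; open, the fingers measure 130 mm over their backs; the gripper's body (78 mm by 193 mm) begins 47 mm behind the grasp point.
Start: joints at [1.472, 0.359, 0.012, 0, -1.224, -0.288], TCP at [0.255, 0.625, 0.227] pointing down, gripper open.
Joint ranges: [-3.07, 3.07], [-1.43, 2.12], [-1.02, 1.25], [-3.03, 1.67], [-3.05, -0], [-3.03, 3.03]. Speed limits (rad/s): [2.39, 2.39, 3.01, 3.14, 3.14, 3.14].

## Interface

Orientations are given as a 3x3 rotation matrix whose columns are the frame's x, y, z axes.
In Python, from plant import bot gives the robot as it stands. The module is installed in compiled form; this text tells all that it offers.
- The arm moves only by the tool step_arm, never from a script. Its argument "series" is a list of rows, each a list of 5 numbers: the finger opening in mm, from 0 to 87.6, then the shift along the tool's x, y, z in mm, then the turn about the tool's z in degrees. A call has 1 to 20 rows; each row is the pose to reach, as a shift and turn from the pose commanded when the call began, along the tool's axes at that moment; what a row does not reach only later rows make up. A row lasts 1/8 s, in which the tool goes at most 62.5 mm and 10.7 degrees, less where a joint would pass 70% of its speed; a pose out of reach is approached as far as the arm can. A call with a gripper value outside its range is refused whole. The fingers move at their own pace and stop on an object; the grip force is fixed at half the most. Time passes only in rows, so rows that repeat a pose let the fingers close. It gives the time, the measured TCP pose, the force, the opening and the grip force at its end, in the units of the state.
- bot.sense(): the state, without advancing time (a new reading comes with each control period).
- bot.camera(name): name is "scene" or "top" or "wrist"; returns (picture, depth): 420x560x3 uint8, red, green, blue; 420x560 float32, m along the optical axis (not along the pixel's ray), 0 where there is no reading.
- bot.get_calibration(name): a dict with "fx", "fy", "cx", "cy" (pixels), "world_to_cam" (4x4, takes a point from world to camera coordinates). Camera axes: x right, y up, looking along -z (the intrinsics and any distortion apply to the point x, -y, -z); pixel columns grow to the right and rows downward; lengths in m; the calibration is good to about 2 mm. A picture is of the moment at which its call begins: read the wrist's pose just before it. get_calibration takes no time and is no camera call; for the wrist camera it gives the pose at the moment of the call.
- bot.hand_in(): hands the job in; it is judged then, once.
The state is a dict: "time": time; "qpos": joint angles; "qd": joint speeds; "effort": joint torques, N m; "tcp_pos": TCP position; "tool_rot": TCP orientation; "ft_force": force on the tool from outside, world axes, zero at the start; "wrist_torque": the same for the moment, N m; "finger_gap": finger opening in m; "gripper_force": force on a finger pad.
Only numpy, scipy, OpenCV 4.12 (cv2) and the standard library are available. Lean on these libraries where they do the work, as an engineer would, in place of code of your own. Each camera call takes 0.05 s, during which the arm holds its last target. There are 200 camera calls.

## Working session

There is one attempt and no reset: what is moved stays moved. The work goes in short steps, Python scripts to look and compute and a tool call to move; the robot and the scene stay as the last step left them, time stands still between calls to the robot, and variables do not carry over. Pictures are saved under pics/ and viewed, at most 10 in all, crops included, and the job is handed in when it is done.

Besides the shell and the picture viewer there is one more tool, called after ">>>" by a JSON object that holds its "method" and its "body". step_arm: Moves the arm, as the interface text tells. Its arguments: {"type":"object","properties":{"series":{"type":"array","items":{"type":"array","items":{"type":"number"}}}},"required":["series"]}

```bash
mkdir -p pics; cat > h.py <<'E'
import numpy as np, cv2
from plant import bot
def snap(name,tag):
    c=bot.get_calibration(name); im,d=bot.camera(name)
    np.savez(f'pics/{tag}.npz',im=im,d=d,**c); cv2.imwrite(f'pics/{tag}.png',im[:,:,::-1]); return c,im,d
def load(tag):
    z=np.load(f'pics/{tag}.npz'); return z,z['im'],z['d']
def cloud(c,d):
    v,u=np.mgrid[:d.shape[0],:d.shape[1]]
    p=np.stack([(u-c['cx'])/c['fx']*d,-(v-c['cy'])/c['fy']*d,-d,np.ones_like(d)],-1)
    w=p@np.linalg.inv(c['world_to_cam']).T; return w[...,:3]
def px(c,u,v,z):  # pixel to world at height z
    M=np.linalg.inv(c['world_to_cam']); r=M[:3,:3]@[(u-c['cx'])/c['fx'],-(v-c['cy'])/c['fy'],-1]; o=M[:3,3]
    return o+r*(z-o[2])/r[2]
E
python3 - <<'E'
from h import *
s=bot.sense();print({k:np.round(v,3) for k,v in s.items()})
for n in("scene","top"):
    c,im,d=snap(n,n);print(n,c)
a=load("scene")[1];b=load("top")[1]
cv2.imwrite('pics/topx.png',cv2.resize(b,(800,600),interpolation=2)[:,:,::-1])
E
```

```text
{'time': np.float64(0.0), 'qpos': array([ 1.472,  0.359,  0.011, -0.   , -1.224, -0.288]), 'qd': array([ 0.   ,  0.001, -0.   , -0.   ,  0.   , -0.002]), 'effort': array([ 1.0000e-03, -5.8272e+01,  2.9306e+01,  6.9970e+00,  7.0000e-03,
       -0.0000e+00]), 'tcp_pos': array([0.254, 0.625, 0.226]), 'tool_rot': array([[ 0.926, -0.377, -0.   ],
       [-0.377, -0.926, -0.002],
       [ 0.   ,  0.002, -1.   ]]), 'ft_force': array([-0.188, -0.745,  0.02 ]), 'wrist_torque': array([ 0.026, -0.03 , -0.001]), 'gripper_force': np.float64(0.0), 'finger_gap': np.float64(0.088)}
scene {'fx': 386.9835487644454, 'fy': 386.9835487644454, 'cx': 279.70289983321993, 'cy': 208.3627322582972, 'world_to_cam': array([[-0.50067592,  0.86541816,  0.01936568,  0.27796539],
       [-0.49873897, -0.30667951,  0.81068312,  0.17879698],
       [ 0.70751895,  0.3962311 ,  0.58516481, -1.31647559],
       [ 0.        ,  0.        ,  0.        ,  1.        ]])}
top {'fx': 509.99747182332703, 'fy': 509.99747182332703, 'cx': 277.1887844471753, 'cy': 203.32098591456736, 'world_to_cam': array([[ 0.02599668, -0.99965897, -0.00247478, -0.0305758 ],
       [ 0.99640596,  0.02571228,  0.08070966, -0.52278859],
       [-0.0806185 , -0.00456407,  0.99673458, -1.50477408],
       [ 0.        ,  0.        ,  0.        ,  1.        ]])}
```

View pics/topx.png

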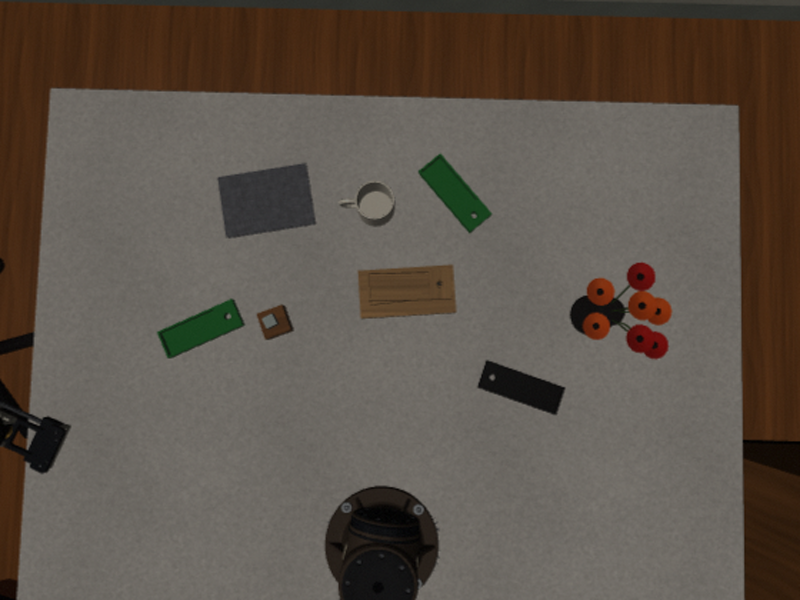

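View pics/scene.png

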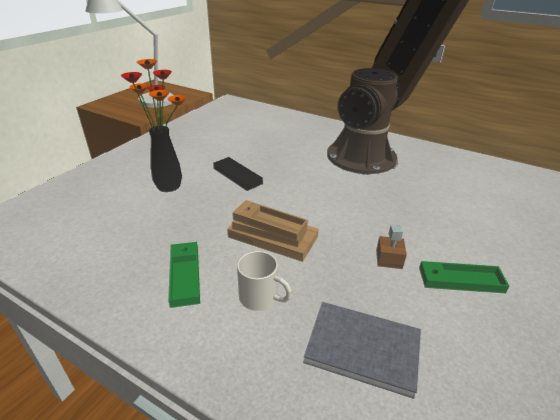

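The top view shows the base and trays at about (407,292) of 800x600, with the pivot hole at its right end (438,284). The stand and pin are at (275,321). The mug is at (375,203), the book at (267,200) and the vase at (598,313). Green look-alikes are at (455,193) and (200,328), and the black one is at (521,387).

```bash
python3 - <<'E'
from h import *
c,im,d=load("top"); k=.7
for n,u,v,z in[("hole",438,284,.07),("base corner",358,270,.026),("",454,265,.026),("",456,312,.026),("",361,318,.026),("stand",275,322,.044),("pin",268,321,.093),("mug",375,203,.09),("greenR",455,193,.02),("greenL",235,307,.02)]:
    print(n,px(c,u*k,v*k,z).round(3))
c=bot.get_calibration("wrist");s=bot.sense()
M=np.linalg.inv(c['world_to_cam']);R=s['tool_rot']
print("cam in tool",(R.T@(M[:3,3]-s['tcp_pos'])).round(4),"\n",(R.T@M[:3,:3]).round(3),c['fx'],c['cx'],c['cy'])
E
```

```text
hole [ 0.535 -0.102  0.07 ]
base corner [0.564 0.064 0.026]
 [ 0.58  -0.137  0.026]
 [ 0.481 -0.143  0.026]
 [0.464 0.054 0.026]
stand [0.45  0.23  0.044]
pin [0.45  0.236 0.093]
mug [0.694 0.03  0.09 ]
greenR [ 0.734 -0.137  0.02 ]
greenL [0.48  0.319 0.02 ]
cam in tool [ 0.0692 -0.0015 -0.157 ] 
 [[ 0.     0.966  0.26 ]
 [ 1.    -0.     0.001]
 [ 0.001  0.26  -0.966]] 330.2616334258751 280.57864765268954 201.35875139217694
```

>>> {"method": "step_arm", "body": {"series": [[87,40,42,0,8],[87,80,83,0,16],[87,120,125,0,24],[87,160,166,0,32],[87,200,208,0,40],[87,240,250,10,48],[87,280,291,20,56],[87,320,333,30,63],[87,360,375,46,63],[87,400,417,46,63],[87,440,458,46,63],[87,480,500,46,63],[87,517,540,46,63],[87,517,540,46,63],[87,517,540,46,63]]}}

```text
time: 1.98
tcp_pos: [0.5293, -0.0703, 0.1801]
tool_rot: [[0.083, -0.997, -0.001], [-0.997, -0.083, 0.0], [-0.0, 0.001, -1.0]]
ft_force: [-0.5, -0.3, -0.3]
finger_gap: 0.0871
gripper_force: 0.0
```

```bash
python3 - <<'E'
from h import *
c,im,d=snap("wrist","w1")
cv2.imwrite('pics/w1x.png',cv2.resize(im,(800,600),interpolation=2)[:,:,::-1])
s=bot.sense();print(s['time'],s['tcp_pos'],s['tool_rot'],s['qpos'])
E
```

```text
2.025 [ 0.52933157 -0.06966997  0.18029755] [[ 8.43026237e-02 -9.96440027e-01 -5.83231407e-04]
 [-9.96440184e-01 -8.43027035e-02  1.13636272e-04]
 [-1.62399714e-04  5.71575375e-04 -9.99999823e-01]] [ 2.36405220e-01  1.64088573e-01 -3.64831726e-01 -2.86089308e-04
 -1.04241644e+00 -1.51858078e-01]
```

View pics/w1x.png

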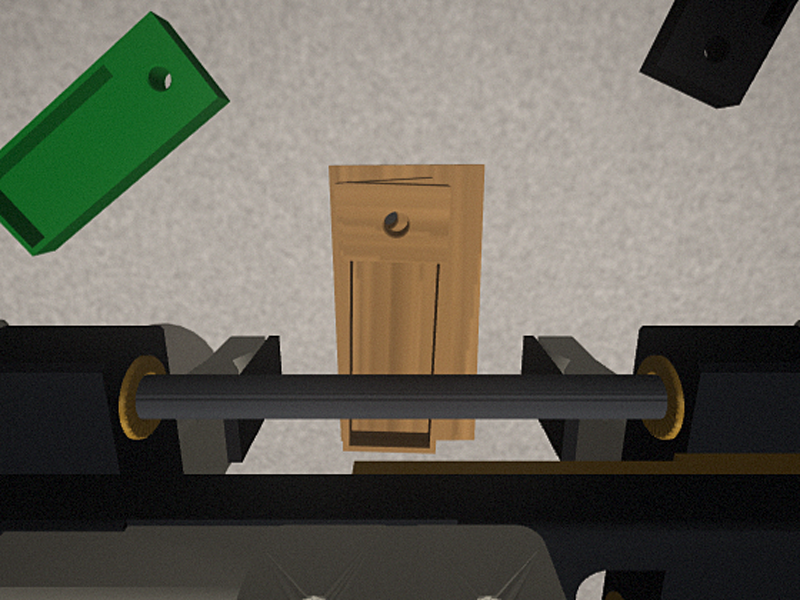

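The wrist view shows the hole at (397,222). The base's far edge runs (329,166)–(485,164), and its lower right corner is at (475,440). The trays sit toward the left side: the upper tray's left edge runs (334,184)–(343,450) and its right edge (450,186)–(436,451). I'll get the outlines from the depth image.

```bash
cat >> h.py <<'E'
def outlines(tag):
    c,im,d=load(tag); W=cloud(c,d)
    near=(abs(W[...,0]-.525)<.1)&(abs(W[...,1]+.04)<.14)&(d>0)
    for n,z in(("base",.026),("lower",.048),("upper",.070)):
        m=near&(abs(W[...,2]-z)<.004); 
        k=cv2.morphologyEx(m.astype(np.uint8),cv2.MORPH_OPEN,np.ones((2,2)))>0
        P=W[k][:,:2].astype(np.float32)
        if len(P)<20: print(n,len(P));continue
        r=cv2.minAreaRect(P*1000); print(n,len(P),"z",np.median(W[k][:,2]).round(4),r,"\n",cv2.boxPoints(r).round(1).tolist())
    return W
E
python3 - <<'E'
from h import *
W=outlines("w1"); c,im,d=load("w1")
print("hole",px(c,397*.7,222*.7,.07).round(4))
for n,u,v,z in [("bTL",329,166,.026),("bTR",485,164,.026),("bBR",475,440,.026),("uTL",334,184,.07),("uTR",450,186,.07),("uBL",343,451,.07),("uBR",436,452,.07),("lA",336,182,.048),("lB",433,177,.048)]:
    print(n,px(c,u*.7,v*.7,z).round(4))
# edge crop enlarged
cv2.imwrite('pics/w1c.png',cv2.resize(im[105:330,215:355],None,fx=4,fy=4,interpolation=2)[:600,:,::-1])
E
```

```text
base 5484 z 0.025 ((518.68994140625, -28.96027374267578), (104.88732147216797, 220.38917541503906), 5.15650749206543) 
 [[456.6000061035156, 76.0999984741211], [476.3999938964844, -143.39999389648438], [580.7999877929688, -134.0], [561.0, 85.5]]
lower 4921 z 0.051 ((532.2293090820312, -39.57560729980469), (63.29899978637695, 196.0233917236328), 7.9597954750061035) 
 [[487.29998779296875, 53.099998474121094], [514.5, -141.0], [577.0999755859375, -132.3000030517578], [550.0, 61.900001525878906]]
upper 5130 z 0.0689 ((527.4608154296875, -22.08282470703125), (74.87931823730469, 232.33489990234375), 1.397965431213379) 
 [[487.20001220703125, 93.0999984741211], [492.8999938964844, -139.10000610351562], [567.7000122070312, -137.3000030517578], [562.0999755859375, 95.0]]
hole [ 0.5345 -0.1045  0.07  ]
bTL [ 0.5805 -0.1309  0.026 ]
bTR [ 0.4814 -0.1404  0.026 ]
bBR [0.463  0.0585 0.026 ]
uTL [ 0.571  -0.1225  0.07  ]
uTR [ 0.5068 -0.1268  0.07  ]
uBL [0.5573 0.0457 0.07  ]
uBR [0.4973 0.0415 0.07  ]
lA [ 0.5727 -0.1225  0.048 ]
lB [ 0.5152 -0.1302  0.048 ]
```

View pics/w1c.png

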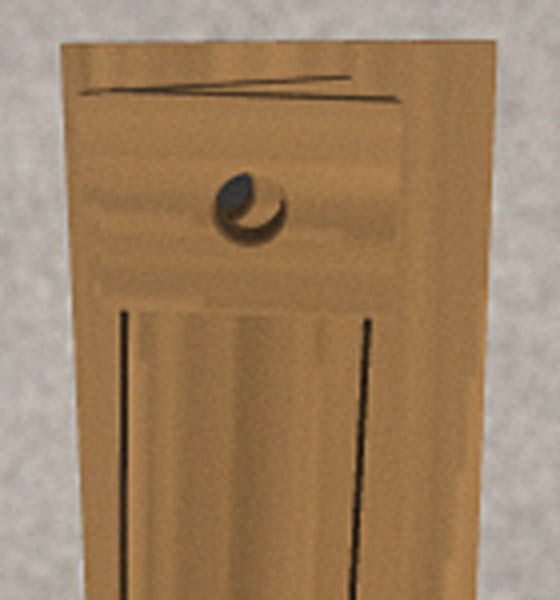

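>>> {"method": "step_arm", "body": {"series": [[20,45,-1,0,-0.4],[20,91,-2.3,0,-0.4],[20,91,-2.3,50,-0.4],[20,91,-2.3,100,-0.4],[20,91,-2.3,130,-0.4],[20,91,-2.3,147,-0.4],[20,91,-2.3,147,-0.4],[20,85,-2.3,147,-0.4],[20,81,-2.3,147,-0.4],[20,77,-2.3,147,-0.4],[20,74,-2.3,147,-0.4],[20,71,-2.3,147,-0.4],[20,68,-2.3,147,-0.4],[20,65,-2.3,147,-0.4],[20,62,-2.3,147,-0.4],[20,60.5,-2.3,147,-0.4],[20,60.5,-2.3,147,-0.4]]}}

```text
time: 4.15
tcp_pos: [0.5373, -0.13, 0.0336]
tool_rot: [[0.091, -0.996, 0.0], [-0.996, -0.091, 0.0], [-0.0, -0.0, -1.0]]
ft_force: [-0.9, -3.0, 3.4]
finger_gap: 0.0198
gripper_force: 1.6
```

```bash
python3 - <<'E'
from h import *
c,im,d=snap("wrist","w2")
s=bot.sense();print(s['time'],s['tcp_pos'],s['tool_rot'][:2,0],s['ft_force'])
cv2.imwrite('pics/w2x.png',cv2.resize(im,(800,600),interpolation=2)[:,:,::-1])
E
```

```text
4.2 [ 0.5372634  -0.12997117  0.033594  ] [ 0.09122262 -0.99583051] [-0.02770087 -2.82730244  2.40392388]
```

View pics/w2x.png

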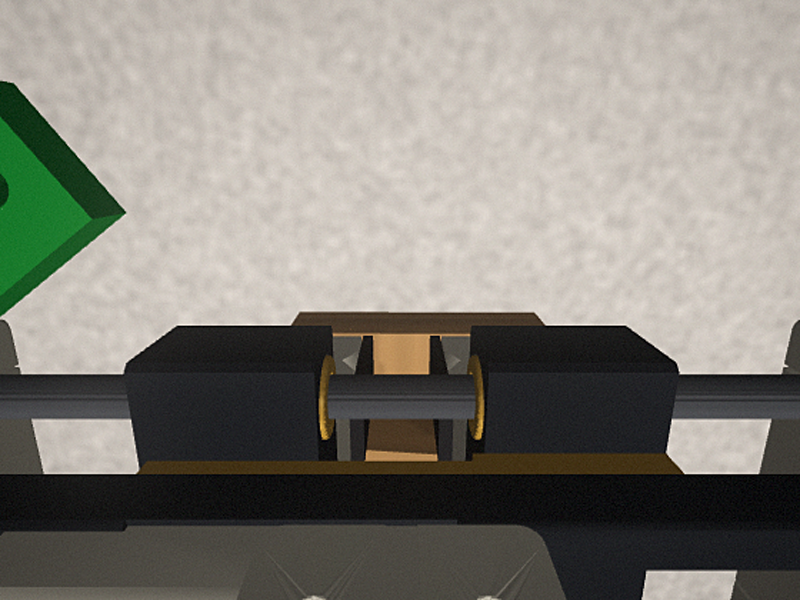

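>>> {"method": "step_arm", "body": {"series": [[20,8,0,0,0],[20,15,0,-30,0],[60,15,0,-80,0],[87.5,-30,3,-80,0],[87.5,-85,7,-80,0],[87.5,-85,7,-80,0],[87.5,-85,7,-40,0],[87.5,-85,7,-10,0],[87.5,-85,7,0.5,0],[87.5,-85,7,0.5,0],[75,-85,7,0.5,0],[70,-85,7,0.5,0],[66,-85,7,0.5,0],[62,-85,7,0.5,0],[58,-85,7,0.5,0],[58,-85,7,0.5,0],[58,-85,7,0.5,0],[58,-85,7,0.5,0]]}}

```text
time: 6.45
tcp_pos: [0.5302, -0.0452, 0.0363]
tool_rot: [[0.093, -0.996, 0.014], [-0.996, -0.093, 0.002], [-0.001, -0.014, -1.0]]
ft_force: [11.6, -1.2, 12.9]
finger_gap: 0.058
gripper_force: 7.3
```

```bash
python3 - <<'E'
from h import *
s=bot.sense();print(s['time'],s['tcp_pos'],s['ft_force'],s['finger_gap'],s['gripper_force'])
E
```

```text
6.45 [ 0.53015066 -0.04521601  0.03629444] [11.56108737 -1.20458521 12.93324955] 0.058004591488800175 7.255471909757745
```

```bash
python3 - <<'E'
from h import *
c,im,d=snap("wrist","w3"); c2,im2,d2=snap("scene","s3")
a=cv2.resize(im[80:420,100:460],None,fx=1.2,fy=1.2)
b=cv2.resize(im2[160:290,190:350],None,fx=2.4,fy=2.4,interpolation=2)
h=max(a.shape[0],b.shape[0]); o=np.zeros((h,a.shape[1]+b.shape[1],3),np.uint8);o[:a.shape[0],:a.shape[1]]=a;o[:b.shape[0],a.shape[1]:]=b
print(o.shape);cv2.imwrite('pics/c3.png',o[:,:,::-1])
E
```

```text
(408, 816, 3)
```

View pics/c3.png

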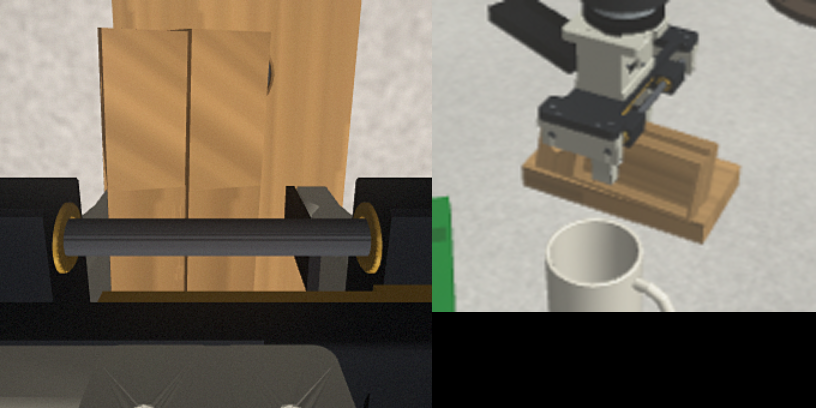

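The trays have been tipped onto their long edges between the fingers: two 22 mm bands stand side by side, with the hole showing on the right face at (270,75). Before mending this I'll measure their geometry.

```bash
python3 - <<'E'
from h import *
c,im,d=load("w3");W=cloud(c,d)
# crop px -> orig: u/1.2+100, v/1.2+80
for cu,cv in[(112,60),(112,120),(112,170),(150,60),(150,120),(183,60),(183,120),(195,60),(195,120),(230,60),(230,120),(262,60),(262,120),(262,160),(275,120),(300,60),(340,120)]:
    u,v=int(cu/1.2+100),int(cv/1.2+80)
    p=W[v,u]*1000; q=(p[:2]-[521.7,-36.1]); xb=q@[-.0924,.9957]; yb=q@[-.9957,-.0924]
    print((cu,cv),"xb %.1f yb %.1f z %.1f"%(xb,yb,p[2]))
E
```

```text
(112, 60) xb -72.6 yb -34.3 z 89.3
(112, 120) xb -56.9 yb -35.4 z 89.3
(112, 170) xb -43.3 yb -36.1 z 90.1
(150, 60) xb -72.6 yb -24.8 z 87.2
(150, 120) xb -56.5 yb -25.5 z 87.1
(183, 60) xb -72.4 yb -16.5 z 84.3
(183, 120) xb -55.8 yb -17.0 z 83.5
(195, 60) xb -72.6 yb -13.1 z 87.6
(195, 120) xb -56.8 yb -13.2 z 88.2
(230, 60) xb -72.5 yb -3.9 z 85.8
(230, 120) xb -56.1 yb -3.8 z 84.8
(262, 60) xb -72.3 yb 5.1 z 81.2
(262, 120) xb -55.3 yb 5.6 z 80.8
(262, 160) xb -43.3 yb 6.0 z 80.6
(275, 120) xb -44.1 yb 17.0 z 25.1
(300, 60) xb -69.5 yb 26.4 z 25.2
(340, 120) xb -44.3 yb 44.7 z 25.6
```

```bash
cat >> h.py <<'E'
def tobase(W):
    q=W*1000-np.array([521.7,-36.1,0]); return np.stack([q[...,0]*-.0924+q[...,1]*.9957, q[...,0]*-.9957+q[...,1]*-.0924, q[...,2]],-1)
def section(B,m,lo,hi):
    k=m&(B[...,0]>lo)&(B[...,0]<hi)&(abs(B[...,1])<75)&(B[...,2]>22)&(B[...,2]<100)
    P=B[k]; return P
E
python3 - <<'E'
from h import *
for tag in("s3","w3"):
    c,im,d=load(tag);B=tobase(cloud(c,d))
    for lo,hi in((-75,-60),(-50,-40),(30,36),(50,56),(70,76)):
        P=section(B,d>0,lo,hi); print(tag,lo,len(P))
        # profile: for each z bin, yb range
        for z in range(24,96,6):
            q=P[(P[:,2]>=z)&(P[:,2]<z+6)]
            if len(q): print("  z",z,"n",len(q),"yb",np.percentile(q[:,1],[0,10,50,90,100]).round(0))
E
```

```text
s3 -75 76
  z 24 n 12 yb [-53. -52. -50. -47. -47.]
  z 30 n 3 yb [-55. -55. -55. -54. -54.]
  z 36 n 13 yb [-56. -55. -54. -53. -51.]
  z 42 n 16 yb [-54. -53. -51. -50. -49.]
  z 48 n 12 yb [-52. -51. -50. -48. -47.]
  z 54 n 16 yb [-51. -50. -48. -45. -42.]
s3 -50 64
  z 24 n 5 yb [-51. -51. -51. -49. -49.]
  z 30 n 6 yb [-56. -56. -51. -38. -37.]
  z 36 n 16 yb [-57. -56. -53. -39. -37.]
  z 42 n 12 yb [-54. -54. -52. -48. -31.]
  z 48 n 11 yb [-53. -53. -50. -46. -41.]
  z 54 n 10 yb [-50. -50. -48. -46. -45.]
  z 60 n 1 yb [-48. -48. -48. -48. -48.]
s3 30 90
  z 24 n 1 yb [-53. -53. -53. -53. -53.]
  z 30 n 20 yb [-59. -58. -48. -40. -37.]
  z 36 n 6 yb [-40. -40. -37. -37. -36.]
  z 42 n 6 yb [-40. -39. -36. -34. -33.]
  z 48 n 5 yb [-37. -36. -34. -33. -33.]
  z 54 n 6 yb [-34. -34. -33. -31. -31.]
  z 60 n 7 yb [-34. -33. -32. -30. -29.]
  z 66 n 8 yb [-30. -30. -28.  -5.  -5.]
  z 72 n 3 yb [-28. -28. -28. -10.  -5.]
  z 78 n 3 yb [-25. -24. -19.  -4.   0.]
  z 84 n 22 yb [-42. -41. -18.  -7.  -2.]
  z 90 n 2 yb [-43. -43. -42. -41. -41.]
s3 50 83
  z 30 n 15 yb [-61. -59. 
[... 1272 characters left out ...]
 z 84 n 4986 yb [-39. -31. -18.  -4.   3.]
  z 90 n 444 yb [-37. -36. -35. -33. -28.]
w3 -50 5062
  z 24 n 1264 yb [13. 16. 31. 45. 49.]
  z 30 n 2 yb [-56. -56. -56. -55. -55.]
  z 36 n 6 yb [-55. -55. -54. -53. -53.]
  z 42 n 3 yb [-52. -52. -52. -52. -52.]
  z 48 n 7 yb [-51. -51. -50. -49. -49.]
  z 54 n 5 yb [-49. -49. -48. -48. -48.]
  z 60 n 8 yb [-47. -47. -47. -46. -45.]
  z 66 n 7 yb [-45. -45. -44. -44. -43.]
  z 72 n 9 yb [-44. -43. -43. -42. -42.]
  z 78 n 620 yb [-41. -17.   2.   5.   6.]
  z 84 n 2858 yb [-39. -33. -19.  -4.   3.]
  z 90 n 189 yb [-38. -37. -36. -34. -13.]
w3 30 372
  z 24 n 353 yb [10. 12. 21. 30. 34.]
  z 30 n 13 yb [-24. -24. -24. -23. -23.]
w3 50 0
w3 70 0
```

>>> {"method": "step_arm", "body": {"series": [[58,0,-7,-6,0],[58,0,-8,-18,0],[58,0,-8,-30,0],[58,0,-8,-38,0],[62,0,-6,-39,0],[66,0,-4,-39,0],[70,0,-2,-39,0],[74,0,0,-39,0],[78,0,2,-39,0],[82,0,4,-39,0],[86,0,6,-39,0],[87.5,0,7,-39,0],[87.5,0,11,-39,0],[87.5,0,15,-39,0],[87.5,0,19,-39,0]]}}

```text
time: 8.43
tcp_pos: [0.5031, -0.0479, 0.0721]
tool_rot: [[0.091, -0.996, -0.0], [-0.996, -0.091, 0.0], [-0.0, 0.0, -1.0]]
ft_force: [-0.4, -0.5, -1.8]
finger_gap: 0.0874
gripper_force: 0.9
```

```bash
cat >> h.py <<'E'
def prof(tag,secs):
    c,im,d=load(tag);B=tobase(cloud(c,d))
    for lo,hi in secs:
        P=section(B,d>0,lo,hi); print(tag,lo,len(P))
        for z in range(24,96,6):
            q=P[(P[:,2]>=z)&(P[:,2]<z+6)]
            if len(q)>1: print("  z",z,"n",len(q),"yb",np.percentile(q[:,1],[0,10,50,90,100]).round(0))
E
python3 - <<'E'
from h import *
snap("wrist","w4");snap("scene","s4")
prof("w4",((-70,-50),));prof("s4",((-75,-60),(50,70)))
print(tobase(bot.sense()['tcp_pos']),bot.sense()['finger_gap'])
E
```

```text
w4 -70 4349
  z 24 n 606 yb [-21. -19.  15.  23.  26.]
  z 30 n 41 yb [12. 13. 21. 26. 26.]
  z 36 n 45 yb [12. 13. 18. 25. 26.]
  z 42 n 3408 yb [-11.  -5.  20.  44.  50.]
  z 48 n 173 yb [-9. -4. 14. 43. 49.]
s4 -75 169
  z 24 n 53 yb [-51. -48. -35. -13. -11.]
  z 30 n 7 yb [-11. -11. -11.  -9.  -9.]
  z 60 n 7 yb [-43. -43. -42. -40. -40.]
  z 66 n 16 yb [-44. -43. -40. -39. -39.]
  z 72 n 12 yb [-42. -40. -38. -35. -13.]
  z 78 n 19 yb [-41. -39. -35. -18. -15.]
  z 84 n 22 yb [-37. -37. -32. -22. -18.]
  z 90 n 12 yb [-35. -35. -33. -30. -29.]
s4 50 310
  z 24 n 95 yb [-54. -48. -31. -16.  43.]
  z 30 n 16 yb [-17. -17. -15.  13.  39.]
  z 36 n 14 yb [-19. -16. -15.  40.  42.]
  z 42 n 2 yb [39. 40. 41. 42. 42.]
  z 60 n 8 yb [-32. -31. -30. -28. -28.]
  z 66 n 58 yb [-47. -46. -35. -25. -23.]
  z 72 n 23 yb [-27. -26. -24. -22. -20.]
  z 78 n 22 yb [-25. -24. -22. -20. -18.]
  z 84 n 17 yb [-23. -22. -20. -19. -18.]
  z 90 n 24 yb [-21. -21. -19. -17. -15.]
[-10.02730884  19.78892083  72.10962711] 0.08762127522321236
```

>>> {"method": "step_arm", "body": {"series": [[87.5,0,3,-3,0],[87.5,0,6,-6,0],[87.5,0,10,-9,0],[87.5,0,14,-12,0],[87.5,0,18,-14,0],[87.5,0,22,-16,0],[87.5,0,26,-18,0],[87.5,0,26,-18,0]]}}

```text
time: 9.52
tcp_pos: [0.4774, -0.0502, 0.0903]
tool_rot: [[0.091, -0.996, 0.0], [-0.996, -0.091, 0.0], [-0.0, -0.0, -1.0]]
ft_force: [0.5, 0.2, -2.3]
finger_gap: 0.0869
gripper_force: 0.9
```

```bash
sed -i 's/(B\[...,2\]<100)/(B[...,2]<130)/; s/range(24,96,6)/range(24,126,6)/' h.py; python3 - <<'E'
from h import *
snap("wrist","w5");snap("scene","s5")
prof("w5",((-70,-50),));prof("s5",((-75,-60),(50,70)))
print(tobase(bot.sense()['tcp_pos']),bot.sense()['ft_force'])
E
```

```text
w5 -70 2739
  z 24 n 606 yb [-51. -49. -43.  21.  24.]
  z 30 n 40 yb [12. 12. 14. 20. 22.]
  z 36 n 44 yb [12. 12. 14. 19. 22.]
  z 42 n 1884 yb [ 6. 10. 31. 45. 50.]
  z 48 n 115 yb [ 7. 10. 35. 46. 48.]
s5 -75 264
  z 24 n 64 yb [-53. -49. -32. -12.  -9.]
  z 30 n 8 yb [-12. -11. -10. -10.  -9.]
  z 36 n 12 yb [-13. -12. -11.  25.  25.]
  z 42 n 52 yb [-14. -12.   1.  21.  24.]
  z 48 n 8 yb [-13.  -5.   8.  19.  21.]
  z 78 n 5 yb [-19. -19. -18. -16. -16.]
  z 84 n 15 yb [-21. -19. -17. -15. -14.]
  z 90 n 14 yb [-17. -17. -15. -13. -13.]
  z 96 n 22 yb [-16. -15. -12.   8.  12.]
  z 102 n 23 yb [-12. -12.  -8.   3.   7.]
  z 108 n 9 yb [-11. -10.  -8.  -2.   1.]
  z 114 n 11 yb [-9. -9. -7. -5. -5.]
  z 120 n 14 yb [-7. -6. -4. -3. -3.]
s5 50 431
  z 24 n 143 yb [-53. -46. -20.  35.  41.]
  z 30 n 41 yb [-17. -16.  16.  40.  41.]
  z 36 n 15 yb [-16. -16. -15. -14. -13.]
  z 42 n 23 yb [-18. -16. -15. -12. -11.]
  z 78 n 4 yb [-6. -6. -4. -1. -1.]
  z 84 n 55 yb [-22. -21. -10.  -2.  -0.]
  z 90 n 22 yb [-3. -2.  0.  2.  3.]
  z 96 n 25 yb [-1.  1.  2.  4.  5.]
  z 102 n 17 yb [2. 3. 4. 6. 7.]
  z 108 n 21 yb [2. 5. 6. 8. 9.]
  z 114 n 22 yb [ 6.  6.  8. 10. 11.]
  z 120 n 22 yb [ 8.  8. 10. 11. 12.]
[-9.96500803 45.15058267 90.10456745] [ 0.04750693  0.32541563 -2.1682972 ]
```

```bash
python3 - <<'E'
from h import *
im=load("w5")[1]; im2=load("s5")[1]
a=cv2.resize(im[0:420,60:480],(420,420)); b=cv2.resize(im2[130:270,200:325],None,fx=3,fy=3,interpolation=2)
o=np.zeros((420,420+b.shape[1],3),np.uint8);o[:,:420]=a;o[:b.shape[0],420:]=b[:420]
print(o.shape);cv2.imwrite('pics/c5.png',o[:,:,::-1])
E
```

```text
(420, 795, 3)
```

View pics/c5.png

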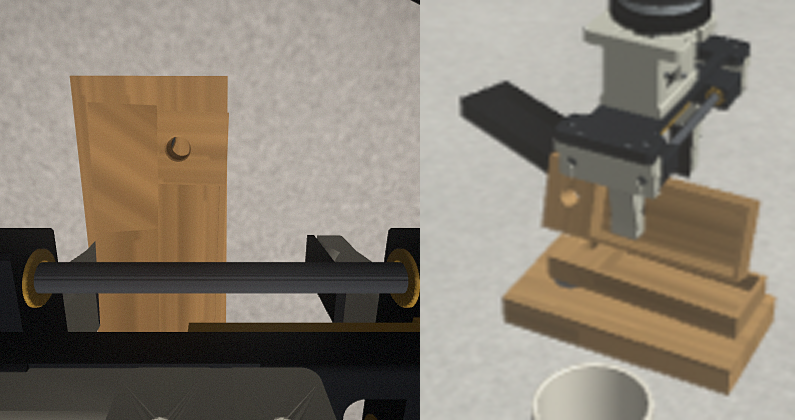

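The upper tray hangs on the left finger, which sits inside its cavity. The lower tray lies flat on the base, with its hole at (178,148) in the left picture. I'll set the upper tray down on the lower one and draw the finger out sideways.

>>> {"method": "step_arm", "body": {"series": [[87.5,0,-4,0,0],[87.5,0,-8,6,0],[87.5,0,-8,12,0],[87.5,0,-8,16,0],[87.5,0,-8,19,0],[87.5,0,-8,21,0],[87.5,0,-8,22,0],[87.5,0,-8,22,0]]}}

```text
time: 10.62
tcp_pos: [0.4856, -0.0495, 0.0681]
tool_rot: [[0.091, -0.996, 0.0], [-0.996, -0.091, -0.0], [0.0, -0.0, -1.0]]
ft_force: [-0.1, -0.5, -1.9]
finger_gap: 0.0873
gripper_force: 0.9
```

>>> {"method": "step_arm", "body": {"series": [[87.5,0,0,1.5,0],[87.5,0,0,3,0],[87.5,0,0,4,0],[87.5,0,0,4,0]]}}

```text
time: 11.12
tcp_pos: [0.4855, -0.0495, 0.064]
tool_rot: [[0.091, -0.996, -0.0], [-0.996, -0.091, -0.0], [0.0, 0.0, -1.0]]
ft_force: [-0.4, -0.7, -1.3]
finger_gap: 0.0879
gripper_force: 0.9
```

```bash
python3 - <<'E'
from h import *
snap("wrist","w6");snap("scene","s6")
prof("w6",((-70,-50),));prof("s6",((-75,-60),(50,70)))
print(tobase(bot.sense()['tcp_pos']),bot.sense()['ft_force'])
E
```

```text
w6 -70 7831
  z 24 n 868 yb [-51. -49. -43.  21.  24.]
  z 30 n 50 yb [12. 12. 14. 21. 24.]
  z 36 n 59 yb [12. 12. 14. 21. 25.]
  z 42 n 2762 yb [ 3.  7. 29. 45. 49.]
  z 48 n 151 yb [ 3.  8. 32. 45. 49.]
  z 102 n 1674 yb [-0.  5.  9. 13. 14.]
  z 108 n 2193 yb [-7. -6. -1.  4.  9.]
s6 -75 201
  z 24 n 58 yb [-53. -49. -31. -11.  -9.]
  z 30 n 9 yb [-13. -12. -11.  -9.  -9.]
  z 36 n 12 yb [-13. -13. -11. -11. -10.]
  z 54 n 12 yb [-26. -26. -25. -23. -23.]
  z 60 n 12 yb [-29. -25. -23. -22. -21.]
  z 66 n 12 yb [-25. -23. -22. -21. -20.]
  z 72 n 28 yb [-23. -21. -18.  -3.   1.]
  z 78 n 14 yb [-20. -19. -14.  -6.  -1.]
  z 84 n 10 yb [-19. -17. -16. -13. -11.]
  z 90 n 15 yb [-16. -16. -14. -12.  -9.]
  z 96 n 5 yb [-14. -13. -12. -11. -11.]
s6 50 385
  z 24 n 92 yb [-52. -47. -31. -16. -14.]
  z 30 n 13 yb [-17. -16. -15. -15. -14.]
  z 36 n 17 yb [-17. -16. -15. -14. -13.]
  z 42 n 12 yb [-16. -16. -16. -14. -13.]
  z 54 n 23 yb [-29. -19. -12.  -9.  -8.]
  z 60 n 47 yb [-32. -29. -15.  -9.  -6.]
  z 66 n 19 yb [-10.  -9.  -7.  -5.  -4.]
  z 72 n 24 yb [-8. -6. -5. -2. -1.]
  z 78 n 20 yb [-5. -4. -3. -1. -0.]
  z 84 n 23 yb [-4. -3. -0.  1.  1.]
  z 90 n 22 yb [-1. -0.  2.  3.  5.]
  z 96 n 13 yb [1. 2. 3. 5. 7.]
  z 102 n 2 yb [ 1.  2.  7. 11. 12.]
  z 108 n 29 yb [-12. -11.  -1.   8.  11.]
  z 114 n 11 yb [-12. -11. -10.  -8.  -8.]
[-9.98305315 37.23308707 64.05447247] [ 7.01102771e-04 -3.20772833e-01 -1.63861413e+00]
```

>>> {"method": "step_arm", "body": {"series": [[87.5,0,0,1.5,0],[87.5,0,0,3,0],[87.5,0,0,4,0],[87.5,0,-6,4,0],[87.5,0,-12,4,0],[87.5,0,-16,4,0],[87.5,0,-16,4,0],[87.5,0,-16,4,0]]}}

```text
time: 12.22
tcp_pos: [0.5014, -0.0481, 0.06]
tool_rot: [[0.091, -0.996, -0.0], [-0.996, -0.091, -0.0], [0.0, 0.0, -1.0]]
ft_force: [0.1, -0.2, 0.4]
finger_gap: 0.0877
gripper_force: 0.0
```

```bash
python3 - <<'E'
from h import *
snap("wrist","w7");snap("scene","s7")
prof("w7",((-70,-50),));prof("s7",((-75,-60),(50,70)))
print(tobase(bot.sense()['tcp_pos']),bot.sense()['ft_force'])
E
```

```text
w7 -70 8273
  z 24 n 1034 yb [-51. -49. -41.  22.  26.]
  z 30 n 46 yb [12. 13. 18. 24. 26.]
  z 36 n 54 yb [12. 13. 19. 25. 26.]
  z 42 n 2917 yb [ 2.  7. 29. 45. 50.]
  z 48 n 148 yb [ 3.  6. 28. 44. 49.]
  z 102 n 2110 yb [-10.  -3.   3.   8.   9.]
  z 108 n 1884 yb [-13. -12.  -8.  -3.   4.]
s7 -75 162
  z 24 n 55 yb [-52. -48. -29. -11. -10.]
  z 30 n 10 yb [-13. -12. -11. -10. -10.]
  z 36 n 2 yb [-12. -12. -12. -11. -11.]
  z 48 n 4 yb [-27. -27. -26. -26. -26.]
  z 54 n 14 yb [-28. -27. -26. -25. -23.]
  z 60 n 11 yb [-26. -26. -24. -23. -22.]
  z 66 n 16 yb [-26. -25. -24. -12.  -5.]
  z 72 n 23 yb [-25. -23. -19.  -9.  -5.]
  z 78 n 9 yb [-23. -23. -21. -17. -13.]
  z 84 n 3 yb [-22. -22. -21. -21. -21.]
s7 50 354
  z 24 n 95 yb [-53. -48. -33. -15. -14.]
  z 30 n 15 yb [-17. -16. -15. -14. -14.]
  z 36 n 2 yb [-16. -16. -16. -16. -16.]
  z 48 n 42 yb [-31. -30. -20. -12. -10.]
  z 54 n 30 yb [-33. -29. -13. -11.  -9.]
  z 60 n 17 yb [-13. -13. -10.  -9.  -8.]
  z 66 n 21 yb [-11. -11.  -9.  -7.  -7.]
  z 72 n 18 yb [-10. -10.  -8.  -6.  -5.]
  z 78 n 22 yb [-10.  -8.  -7.  -5.  -4.]
  z 84 n 17 yb [-8. -7. -6. -3. -2.]
  z 90 n 10 yb [-6. -6. -5. -4. -3.]
  z 102 n 26 yb [-22. -20.  -6.   0.   3.]
  z 108 n 27 yb [-23. -20. -15.  -8.  -1.]
[-10.0304542   21.3649745   60.03124116] [ 1.81474195 -0.39870524 -1.30304575]
```

>>> {"method": "step_arm", "body": {"series": [[87.5,0,-5,0,0],[87.5,0,-5,-14,0],[87.5,0,-5,-26,0],[87.5,0,0,-26,0],[87.5,0,5,-26,0],[87.5,0,10,-26,0],[87.5,0,15,-26,0],[87.5,0,20,-26,0],[87.5,0,25,-26,0],[87.5,0,30,-26,0],[87.5,0,30,-26,0]]}}

```text
time: 13.7
tcp_pos: [0.4712, -0.0508, 0.0861]
tool_rot: [[0.091, -0.996, -0.0], [-0.996, -0.091, 0.0], [-0.0, 0.0, -1.0]]
ft_force: [0.4, 0.2, 1.5]
finger_gap: 0.0873
gripper_force: 0.0
```

```bash
python3 - <<'E'
from h import *
snap("wrist","w8");snap("scene","s8")
prof("w8",((-70,-50),));prof("s8",((50,70),))
print(tobase(bot.sense()['tcp_pos']),bot.sense()['ft_force'])
E
```

```text
w8 -70 5761
  z 24 n 256 yb [12. 14. 18. 22. 50.]
  z 30 n 48 yb [12. 12. 14. 20. 49.]
  z 36 n 116 yb [-47. -46. -44.  17.  49.]
  z 42 n 2281 yb [-45.   6.  29.  45.  49.]
  z 48 n 294 yb [-39. -38. -34.  42.  49.]
  z 54 n 312 yb [-34. -33. -30. -28. -27.]
  z 60 n 61 yb [-28. -28. -26. -23. -23.]
  z 66 n 399 yb [-23. -21.   7.   9.  10.]
  z 72 n 890 yb [-18. -16.   3.   6.   9.]
  z 78 n 1000 yb [-13. -11.  -4.  -0.   2.]
  z 84 n 80 yb [-8. -7. -6. -6. -4.]
s8 50 284
  z 24 n 39 yb [-52. -51. -45. -38. -36.]
  z 30 n 23 yb [-40. -36. -33. -30. -27.]
  z 36 n 37 yb [-51. -50. -30. -26. -24.]
  z 42 n 54 yb [-52. -27. -21.  42.  45.]
  z 48 n 32 yb [-23. -20. -17. -13.  40.]
  z 54 n 28 yb [-19. -15. -12.  -9.  -8.]
  z 60 n 26 yb [-12. -10.  -7.  -3.  -1.]
  z 66 n 20 yb [-8. -5. -3. -0. -0.]
  z 78 n 11 yb [-16. -15. -13. -10. -10.]
  z 84 n 5 yb [-16. -15. -14. -12. -12.]
[-9.94422195 51.08563074 86.14932389] [-0.20234471  0.47550302  0.18323236]
```

The upper tray now leans, tilted about 50°, on the left edge of the lower tray. I'll pinch its raised side wall with one finger inside the cavity; closing the pads should turn it flat.

>>> {"method": "step_arm", "body": {"series": [[87.5,0,0,-24,0],[60,5,-20,-30,0],[32,10,-50,-30,0],[32,10,-50,-30,0],[32,10,-50,-30,0],[32,10,-50,-30,0],[32,10,-50,-30,0]]}}

```text
time: 14.68
tcp_pos: [0.5219, -0.0561, 0.1162]
tool_rot: [[0.091, -0.996, 0.0], [-0.996, -0.091, 0.0], [-0.0, -0.0, -1.0]]
ft_force: [-0.2, -0.1, -0.1]
finger_gap: 0.0347
gripper_force: 0.0
```

```bash
python3 - <<'E'
from h import *
snap("wrist","w9");snap("scene","s9")
prof("w9",((-70,-55),(-50,-44)));prof("s9",((-75,-60),(0,10),(50,60)))
print(tobase(bot.sense()['tcp_pos']),bot.sense()['ft_force'],bot.sense()['finger_gap'])
im=load("w9")[1]; im2=load("s9")[1]
a=cv2.resize(im[0:420,60:480],(420,420)); b=cv2.resize(im2[130:270,200:325],None,fx=3,fy=3,interpolation=2)
o=np.zeros((420,795,3),np.uint8);o[:,:420]=a;o[:,420:]=b
cv2.imwrite('pics/c9.png',o[:,:,::-1])
E
```

```text
w9 -70 3183
  z 24 n 154 yb [-51. -50.  19.  25.  26.]
  z 30 n 7 yb [25. 26. 26. 26. 26.]
  z 36 n 56 yb [-47. -46. -45. -44.  26.]
  z 42 n 1120 yb [-45. -40.  31.  46.  49.]
  z 48 n 295 yb [-40. -38. -33.  37.  49.]
  z 54 n 200 yb [-34. -33. -30. -28. -25.]
  z 60 n 42 yb [-28. -27. -25. -23. -23.]
  z 66 n 263 yb [-23. -21. -19.   9.  10.]
  z 72 n 474 yb [-19. -16.   2.   6.   9.]
  z 78 n 512 yb [-14. -11.  -5.  -1.   2.]
  z 84 n 49 yb [-8. -8. -7. -6. -5.]
w9 -50 1205
  z 24 n 5 yb [-51. -51. -51. -50. -50.]
  z 36 n 26 yb [-47. -47. -46. -45. -44.]
  z 42 n 468 yb [-45.  -4.  28.  45.  49.]
  z 48 n 85 yb [-40. -39. -36.  34.  49.]
  z 54 n 60 yb [-34. -34. -32. -29. -29.]
  z 60 n 64 yb [-29. -28. -26. -24. -23.]
  z 66 n 100 yb [-25. -23. -20.   8.   9.]
  z 72 n 185 yb [-19. -17.   1.   6.   8.]
  z 78 n 190 yb [-14. -12.  -6.  -1.   1.]
  z 84 n 22 yb [-9. -8. -7. -7. -5.]
s9 -75 201
  z 24 n 32 yb [-53. -51. -43. -34. -31.]
  z 36 n 6 yb [-46. -45. -45. -42. -39.]
  z 42 n 36 yb [-48. -45. -40.  46.  49.]
  z 48 n 30 yb [-40. -39. -35.  39.  43.]
  z 54 n 21 yb [-36. 
[... 421 characters left out ...]
. -19. -16. -13.  45.]
  z 54 n 15 yb [-17. -13. -11.  -7.  -5.]
  z 60 n 14 yb [-11.  -9.  -4.  -2.  -1.]
  z 66 n 9 yb [-2. -2.  0.  1.  1.]
  z 78 n 5 yb [-12. -12.  -9.  -9.  -9.]
  z 84 n 2 yb [-12. -12. -11. -11. -11.]
s9 50 146
  z 24 n 18 yb [-52. -51. -44. -38. -37.]
  z 30 n 12 yb [-41. -36. -33. -31. -31.]
  z 36 n 20 yb [-51. -49. -30. -27. -25.]
  z 42 n 25 yb [-51. -27. -22.  41.  43.]
  z 48 n 16 yb [-24. -23. -17.  13.  42.]
  z 54 n 15 yb [-17. -14. -11.  -9.  -7.]
  z 60 n 14 yb [-9. -9. -7. -4. -1.]
  z 66 n 12 yb [-6. -5. -3. -0.  0.]
  z 78 n 7 yb [-14. -14. -12. -10. -10.]
[-19.97822428   1.44275288 116.22530403] [-0.7171372   0.99978039 -0.80743824] 0.03299879760136555
```

View pics/c9.png

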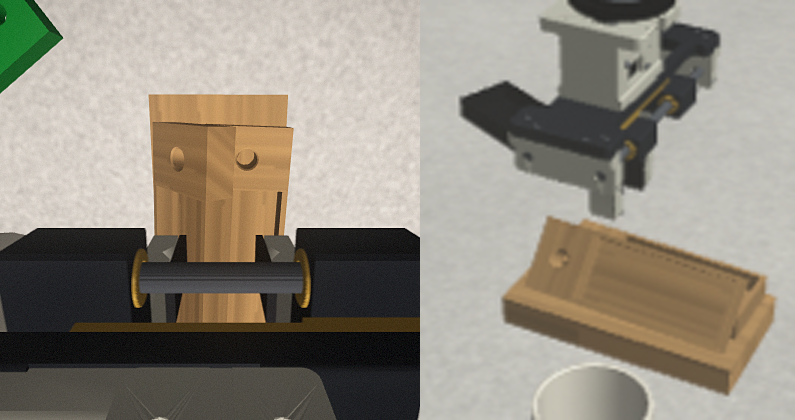

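>>> {"method": "step_arm", "body": {"series": [[33,0,-1,20,0],[33,0,-1,35,0],[33,0,-1,44,0],[33,0,-1,49,0],[33,0,-1,49,0],[29,0,-1,49,0],[25,0,-1,49,0],[22,0,-1,49,0],[19,0,-1,49,0],[16,0,-1,49,0]]}}

```text
time: 16.02
tcp_pos: [0.5233, -0.0561, 0.067]
tool_rot: [[0.091, -0.996, -0.0], [-0.996, -0.091, 0.0], [-0.0, 0.0, -1.0]]
ft_force: [0.5, 0.5, -2.1]
finger_gap: 0.0166
gripper_force: 5.3
```

>>> {"method": "step_arm", "body": {"series": [[13,0,0,0,0],[10,0,0,0,0],[7,0,0,0,0],[4,0,0,0,0],[2,0,0,0,0],[2,0,0,0,0]]}}

```text
time: 16.77
tcp_pos: [0.5233, -0.0561, 0.0671]
tool_rot: [[0.091, -0.996, 0.0], [-0.996, -0.091, 0.0], [-0.0, -0.0, -1.0]]
ft_force: [-0.2, 0.4, -1.8]
finger_gap: 0.0145
gripper_force: 29.9
```

```bash
python3 - <<'E'
from h import *
snap("wrist","w10");snap("scene","s10")
prof("w10",((-70,-55),));prof("s10",((50,60),))
print(tobase(bot.sense()['tcp_pos']),bot.sense()['ft_force'],bot.sense()['finger_gap'],bot.sense()['gripper_force'])
E
```

```text
w10 -70 5303
  z 24 n 164 yb [14. 16. 21. 26. 26.]
  z 30 n 13 yb [25. 26. 26. 26. 26.]
  z 36 n 15 yb [25. 26. 26. 26. 26.]
  z 42 n 1704 yb [-51.  11.  32.  46.  50.]
  z 48 n 474 yb [-48. -46. -41.  34.  49.]
  z 54 n 546 yb [-41. -39. -34. -29. -26.]
  z 60 n 154 yb [-34. -32. -30. -26.  10.]
  z 66 n 562 yb [-27. -22. -17.   9.  10.]
  z 72 n 802 yb [-20. -17. -12.   4.   6.]
  z 78 n 848 yb [-12. -10.  -5.  -1.   1.]
  z 84 n 8 yb [-6. -6. -5. -5. -5.]
s10 50 147
  z 24 n 21 yb [-52. -51. -44. -35. -34.]
  z 36 n 16 yb [-49. -36. -34. -30. -27.]
  z 42 n 30 yb [-53. -51. -27.  42.  44.]
  z 48 n 20 yb [-54. -53. -19.  -9.  40.]
  z 54 n 15 yb [-18. -16. -13. -10.  -9.]
  z 60 n 17 yb [-10.  -9.  -5.  -1.   1.]
  z 66 n 8 yb [-5. -4. -2.  1.  1.]
  z 72 n 4 yb [-6. -6. -3. -2. -2.]
  z 78 n 5 yb [-10. -10.  -8.  -7.  -6.]
  z 84 n 3 yb [-9. -9. -8. -7. -6.]
[-20.0379835    0.24939704  67.07232929] [-0.41124794  0.30827954 -1.85771123] 0.014391324930200315 29.923565089702606
```

>>> {"method": "step_arm", "body": {"series": [[2,0,0,-15,0],[2,0,0,-30,0],[2,0,0,-42,0],[2,0,9,-42,0],[2,0,18,-42,0],[2,0,27,-42,0],[2,0,27,-36,0],[2,0,27,-30,0],[2,0,27,-26,0],[2,0,27,-26,0]]}}

```text
time: 18.12
tcp_pos: [0.4963, -0.0586, 0.0924]
tool_rot: [[0.091, -0.996, -0.001], [-0.996, -0.091, -0.0], [0.0, 0.001, -1.0]]
ft_force: [0.7, -0.3, 0.4]
finger_gap: 0.0019
gripper_force: 0.0
```

```bash
python3 - <<'E'
from h import *
snap("wrist","w11");snap("scene","s11")
prof("w11",((-70,-55),));prof("s11",((-70,-60),(60,70),))
print(tobase(bot.sense()['tcp_pos']),bot.sense()['ft_force'],bot.sense()['finger_gap'],bot.sense()['gripper_force'])
E
```

```text
w11 -70 4332
  z 24 n 137 yb [12. 15. 19. 24. 25.]
  z 30 n 6 yb [12. 12. 12. 12. 12.]
  z 36 n 5 yb [12. 12. 12. 12. 13.]
  z 42 n 1745 yb [-61. -54.  25.  45.  49.]
  z 48 n 620 yb [-56. -52. -44.  29.  49.]
  z 54 n 422 yb [-44. -42. -36.   2.   3.]
  z 60 n 497 yb [-33. -28. -22.  -1.   0.]
  z 66 n 684 yb [-24. -20. -14.  -5.  -3.]
  z 72 n 204 yb [-13. -11.  -9.  -7.  -6.]
s11 -70 132
  z 24 n 6 yb [-52. -52. -51. -50. -50.]
  z 30 n 2 yb [-55. -55. -54. -54. -54.]
  z 36 n 5 yb [-58. -58. -57. -56. -56.]
  z 42 n 39 yb [-61. -59. -20.  45.  48.]
  z 48 n 29 yb [-58. -55. -46.  28.  39.]
  z 54 n 15 yb [-45. -44. -42. -25. -23.]
  z 60 n 9 yb [-30. -29. -28. -25. -21.]
  z 66 n 21 yb [-27. -24. -17. -12. -11.]
  z 72 n 5 yb [-13. -12. -11.  -9.  -8.]
s11 60 142
  z 24 n 16 yb [-53. -51. -47. -43. -42.]
  z 30 n 4 yb [-48. -48. -47. -47. -46.]
  z 36 n 15 yb [-51. -51. -37. -34. -31.]
  z 42 n 33 yb [-55. -49. -26.  41.  45.]
  z 48 n 29 yb [-60. -56. -20. -12.  -9.]
  z 54 n 19 yb [-15. -12.  -8.  -3.   1.]
  z 60 n 9 yb [-3. -2.  0.  1.  1.]
  z 66 n 4 yb [-4. -4. -2. -1. -1.]
  z 72 n 8 yb [-7. -7. -6. -4. -3.]
  z 78 n 3 yb [-9. -8. -6. -6. -6.]
[-20.03788617  27.1216928   92.90923561] [ 0.41385735 -0.16133141  0.10014305] 0.0016528683102150004 0.0
```

>>> {"method": "step_arm", "body": {"series": [[0,0,0,-17,0],[0,0,-40,-17,0],[0,0,-80,-17,0],[0,0,-117,-17,0],[0,0,-117,0,0],[0,0,-117,40,0],[0,0,-117,57,0],[0,0,-117,57,0],[0,0,-112,57,0],[0,0,-108,57,0],[0,0,-104,57,0],[0,0,-100,57,0],[0,0,-96,57,0],[0,0,-92,57,0],[0,0,-89,57,0],[0,0,-86,57,0],[0,0,-83,57,0],[0,0,-80,57,0]]}}

```text
time: 20.48
tcp_pos: [0.576, -0.0512, 0.0361]
tool_rot: [[0.091, -0.996, 0.0], [-0.996, -0.091, 0.0], [-0.0, -0.0, -1.0]]
ft_force: [1.9, 0.4, 1.8]
finger_gap: 0.001
gripper_force: 1.6
```

```bash
python3 - <<'E'
from h import *
snap("wrist","w12");snap("scene","s12")
prof("w12",((-70,-55),));prof("s12",((-70,-60),(60,70),))
print(tobase(bot.sense()['tcp_pos']),bot.sense()['ft_force'])
E
```

```text
w12 -70 15969
  z 24 n 854 yb [-51. -49. -43. -36.  48.]
  z 30 n 71 yb [45. 46. 47. 47. 48.]
  z 36 n 141 yb [-9. -8. 46. 47. 48.]
  z 42 n 3094 yb [-37. -33.  48.  66.  72.]
  z 48 n 1068 yb [-33. -29. -24.  38.  69.]
  z 54 n 619 yb [-23. -20. -17. -12.  26.]
  z 60 n 802 yb [-12.  -8.  -4.  -1.  23.]
  z 66 n 1319 yb [-3.  0.  5.  9. 19.]
  z 72 n 669 yb [ 7. 10. 12. 14. 16.]
  z 96 n 7 yb [28. 28. 28. 29. 29.]
  z 102 n 505 yb [-75. -70. -42. -22.  28.]
  z 108 n 1462 yb [-75. -70. -43. -24. -18.]
  z 114 n 1812 yb [-75. -70. -43. -24. -18.]
  z 120 n 3483 yb [-75. -70. -43. -24. -19.]
s12 -70 0
s12 60 158
  z 24 n 37 yb [-53. -49. -37. -26. -21.]
  z 30 n 2 yb [-28. -28. -27. -27. -27.]
  z 36 n 15 yb [-32. -31. -17. -13.  -9.]
  z 42 n 30 yb [-36. -34.  -6.  61.  64.]
  z 48 n 27 yb [-37. -35.   1.   8.  62.]
  z 54 n 18 yb [ 5.  6. 11. 15. 19.]
  z 60 n 10 yb [15. 16. 17. 21. 21.]
  z 66 n 5 yb [13. 14. 16. 18. 18.]
  z 72 n 7 yb [11. 12. 14. 16. 17.]
  z 78 n 4 yb [10. 11. 12. 14. 14.]
[-20.08751534 -52.20959563  35.9917128 ] [2.69671136 0.44635199 0.34288143]
```

```bash
python3 - <<'E'
from h import *
for tag in("w12","s12"):
    c,im,d=load(tag);B=tobase(cloud(c,d));P=B[(d>0)&(B[...,2]>34)&(B[...,2]<85)&(abs(B[...,0])<110)]
    # height above lean plane through (-37,43)->(14,74)
    n=np.array([-.52,.854]); h=(P[:,1:]-[-12,58.2])@n
    for lo,hi in((-32,-22),(-20,-10),(-8,2)):
        m=(P[:,1]>lo)&(P[:,1]<hi)
        print(tag,lo,hi)
        for x in range(-104,90,4):
            q=h[m&(P[:,0]>=x)&(P[:,0]<x+4)]
            if len(q)>2: print("  %d:%.0f(%d)"%(x,np.median(q),len(q)),end="")
        print()
    m=(P[:,1]>30)&(P[:,1]<60)&(abs(P[:,2]-48)<5); print("lower",np.percentile(P[m][:,0],[0,1,50,99,100]).round())
s=bot.sense();print(s['qpos'])
E
```

```text
w12 -32 -22
  -84:0(42)  -80:1(247)  -76:1(241)  -72:1(240)  -68:1(237)  -64:1(224)  -60:1(225)  -56:1(222)  -52:1(223)  -48:1(208)  -44:1(204)  -40:2(130)
w12 -20 -10
  -84:-0(73)  -80:0(287)  -76:0(283)  -72:1(271)  -68:1(212)  -64:0(132)  -60:-1(156)  -56:-0(225)  -52:1(263)  -48:1(247)  -44:1(224)  -40:1(14)
w12 -8 2
  -84:-0(112)  -80:0(342)  -76:0(331)  -72:1(315)  -68:1(318)  -64:1(259)  -60:1(247)  -56:1(341)  -52:1(369)  -48:1(282)  -44:1(194)  -40:1(19)
lower [-78. -77. -56.  74.  81.]
s12 -32 -22
  44:-11(3)  52:-11(3)  76:-6(3)  80:-4(4)  84:-0(17)
s12 -20 -10
  -20:-15(6)  -16:-16(8)  -12:-15(6)  -8:-14(8)  -4:-15(7)  0:-15(8)  4:-15(7)  8:-16(7)  12:-15(6)  16:-12(5)  20:-14(6)  24:-14(9)  28:-15(6)  32:-14(7)  36:-14(7)  40:-14(6)  44:-15(5)  48:-14(8)  52:-14(7)  56:-14(7)  60:-14(6)  64:-13(7)  68:-12(7)  72:-13(8)  76:-13(4)  80:5(3)  84:-2(19)
s12 -8 2
  -20:-19(3)  -16:-16(6)  -12:-15(8)  -8:-15(6)  -4:-15(7)  0:-15(7)  4:-15(8)  8:-16(8)  12:-15(6)  16:-16(6)  20:-14(8)  24:-14(9)  28:-15(7)  32:-14(8)  36:-13(7)  40:-15(8)  44:-13(8)  48:-14(6)  52:-14(9)  56:-14(7)  60:-13(8)  64:-14(8)  68:-13(10)  72:-13(7)  76:-12(4)  80:4(4)  84:-2(17)
lower [27. 32. 86. 91. 91.]
[ 2.49428342e-01  3.93363172e-01 -4.31209451e-01 -1.41254326e-04
 -7.46809170e-01 -1.57975232e-01]
```

>>> {"method": "step_arm", "body": {"series": [[0,0,-4,0,0],[20,0,-4,-40,0],[50,5,5,-74,-10],[74,10,15,-74,-20],[74,15,25,-74,-30],[74,20,35,-74,-40],[74,30,44,-74,-50],[74,40,44,-74,-60],[74,40.5,44,-74,-70],[74,40.5,44,-74,-80],[74,40.5,44,-74,-90],[74,40.5,44,-74,-90],[74,40.5,44,-74,-90]]}}

```text
time: 22.2
tcp_pos: [0.5355, -0.0956, 0.1097]
tool_rot: [[0.996, 0.087, -0.001], [0.087, -0.996, -0.0], [-0.001, -0.0, -1.0]]
ft_force: [0.2, -0.6, 0.1]
finger_gap: 0.0742
gripper_force: 0.0
```

```bash
python3 - <<'E'
from h import *
snap("wrist","w13")
prof("w13",((-75,-65),(-55,-45),(-35,-25)))
c,im,d=load("w13");B=tobase(cloud(c,d))
s=bot.sense();print(s['time'],tobase(s['tcp_pos']),s['tool_rot'][:2,0],s['ft_force'],s['finger_gap'])
P=B[(d>0)&(B[...,2]>40)&(B[...,2]<85)&(abs(B[...,0])<110)]
n=np.array([-.52,.854]); h=(P[:,1:]-[-12,58.2])@n
for lo,hi in((-30,-20),(-15,-5),):
    m=(P[:,1]>lo)&(P[:,1]<hi)
    for x in range(-96,0,4):
        q=h[m&(P[:,0]>=x)&(P[:,0]<x+4)]
        if len(q)>2: print("  %d:%.0f(%d)"%(x,np.median(q),len(q)),end="")
    print()
E
```

```text
w13 -75 1949
  z 24 n 306 yb [-51. -49. -42. -35. -33.]
  z 42 n 472 yb [-37. -35.  56.  68.  72.]
  z 48 n 265 yb [-32. -29. -24. -20.  67.]
  z 54 n 250 yb [-21. -19. -14. -10.  -7.]
  z 60 n 265 yb [-11.  -9.  -5.  -1.   3.]
  z 66 n 284 yb [-2.  1.  6. 10. 13.]
  z 72 n 78 yb [ 8. 10. 12. 13. 13.]
w13 -55 1903
  z 24 n 295 yb [-51. -49. -42. -35. -33.]
  z 36 n 5 yb [-7. -6. -5. -3. -2.]
  z 42 n 438 yb [-37. -35.  56.  68.  71.]
  z 48 n 274 yb [-33. -30. -25. -20.  67.]
  z 54 n 244 yb [-23. -20. -16. -11.  -9.]
  z 60 n 238 yb [-14.  -9.  -5.  -1.   2.]
  z 66 n 267 yb [-3.  0.  5.  9. 12.]
  z 72 n 104 yb [ 7.  9. 11. 13. 13.]
w13 -35 1795
  z 24 n 338 yb [-51. -49. -41. -34.  65.]
  z 30 n 203 yb [-27. -25. -20.  65.  66.]
  z 36 n 305 yb [-30. -28. -12.  65.  66.]
  z 42 n 505 yb [-37. -35.  -2.  66.  70.]
  z 48 n 242 yb [ 1.  4.  8. 13. 67.]
  z 54 n 143 yb [11. 13. 16. 18. 19.]
  z 72 n 37 yb [11. 11. 12. 13. 13.]
22.25 [-60.57215827  -8.40418116 109.8184695 ] [0.99612072 0.08799326] [ 0.55926433  0.15080205 -0.49406216] 0.07385081380786712
  -84:-0(11)  -80:0(97)  -76:0(95)  -72:0(95)  -68:1(91)  -64:1(100)  -60:1(99)  -56:1(98)  -52:1(99)  -48:1(102)  -44:1(101)  -40:1(82)  -36:-6(5)  -32:-6(7)  -28:-6(7)  -24:-6(7)  -20:-5(10)  -16:-5(9)  -12:-5(11)  -8:-5(8)  -4:-6(8)
  -84:-0(23)  -80:0(105)  -76:0(106)  -72:0(104)  -68:0(100)  -64:-8(43)  -60:-9(30)  -56:-4(59)  -52:1(104)  -48:1(113)  -44:1(105)  -40:1(76)  -36:-17(28)  -32:-16(50)  -28:-16(55)  -24:-16(48)  -20:-16(51)  -16:-16(55)  -12:-16(48)  -8:-16(54)  -4:-16(59)
```

>>> {"method": "step_arm", "body": {"series": [[74,0,0,25,0],[74,0,0,45,0],[74,0,0,56,0],[74,0,0,60.5,0],[74,0,0,60.5,0],[66,0,0,60.5,0],[58,0,0,60.5,0],[52,0,0,60.5,0],[47,0,0,60.5,0],[42,0,0,60.5,0],[40,0,0,60.5,0],[40,0,0,60.5,0],[40,0,0,60.5,0]]}}

```text
time: 23.88
tcp_pos: [0.536, -0.0956, 0.0496]
tool_rot: [[0.996, 0.091, 0.0], [0.091, -0.996, -0.0], [0.0, 0.0, -1.0]]
ft_force: [-0.5, 1.3, 1.0]
finger_gap: 0.0439
gripper_force: 29.9
```

>>> {"method": "step_arm", "body": {"series": [[40,0,0,-10,0],[40,0,0,-22,0],[40,0,0,-35,0],[40,0,0,-45,0],[40,0,0,-45,0]]}}

```text
time: 24.5
tcp_pos: [0.5367, -0.0955, 0.0957]
tool_rot: [[0.996, 0.091, 0.002], [0.091, -0.996, 0.0], [0.002, -0.0, -1.0]]
ft_force: [-0.5, 0.1, -2.9]
finger_gap: 0.0438
gripper_force: 29.9
```

```bash
python3 - <<'E'
from h import *
snap("wrist","w14");snap("scene","s14")
prof("w14",((-75,-65),(-55,-45)));prof("s14",((60,70),))
s=bot.sense();print(s['time'],tobase(s['tcp_pos']),s['ft_force'],s['finger_gap'],s['wrist_torque'])
E
```

```text
w14 -75 2561
  z 24 n 558 yb [-51. -48. -36. -24. -21.]
  z 42 n 15 yb [13. 14. 16. 18. 18.]
  z 84 n 22 yb [-37. -37. -37. -36. -35.]
  z 90 n 437 yb [-38. -36. -32. -28.  -3.]
  z 96 n 498 yb [-31. -26. -22. -18.  -7.]
  z 102 n 337 yb [-20. -17. -14. -11. -10.]
  z 108 n 46 yb [3. 3. 4. 4. 5.]
  z 114 n 548 yb [ 2.  4.  8. 12. 15.]
  z 120 n 57 yb [10. 12. 13. 14. 14.]
w14 -55 2571
  z 24 n 577 yb [-51. -48. -36. -24. -21.]
  z 42 n 70 yb [10. 12. 15. 17. 18.]
  z 48 n 2 yb [11. 11. 14. 16. 17.]
  z 84 n 11 yb [-37. -36.  -6.  -3.  -2.]
  z 90 n 395 yb [-37. -36. -33. -29.  -5.]
  z 96 n 488 yb [-31. -28. -23. -19.  -9.]
  z 102 n 328 yb [-20. -18. -15. -11. -10.]
  z 108 n 21 yb [3. 3. 3. 4. 5.]
  z 114 n 536 yb [ 2.  4.  7. 11. 15.]
  z 120 n 95 yb [ 8. 11. 13. 14. 14.]
s14 60 241
  z 24 n 75 yb [-52. -45. -15.  47.  61.]
  z 30 n 13 yb [ 2.  2.  6. 59. 62.]
  z 36 n 9 yb [ 2.  2.  4. 61. 62.]
  z 42 n 14 yb [ 2.  3.  5. 60. 63.]
  z 48 n 2 yb [3. 3. 3. 4. 4.]
  z 78 n 8 yb [-31. -30. -28. -15. -15.]
  z 84 n 23 yb [-34. -32. -14.  -9.  -6.]
  z 90 n 28 yb [-37. -36.  -5.   2.   4.]
  z 96 n 22 yb [-36.   0.   6.  11.  15.]
  z 102 n 17 yb [ 9. 11. 16. 19. 22.]
  z 108 n 6 yb [16. 17. 18. 19. 20.]
  z 114 n 5 yb [13. 13. 13. 16. 16.]
  z 120 n 9 yb [ 9. 10. 12. 14. 15.]
24.6 [-60.50931389  -8.54622159  94.53769398] [-0.90482873 -0.05310545 -1.77292153] 0.04379327893514622 [-0.14874431  0.01919258 -0.00023615]
```

>>> {"method": "step_arm", "body": {"series": [[40,-12,0,0,0],[40,-25,0,0,0],[40,-38,0,0,0],[40,-49.5,0,0,0],[40,-49.5,0,8,0],[40,-49.5,0,16,0],[40,-49.5,0,20,0],[40,-49.5,0,22,0],[40,-49.5,0,24,0],[40,-49.5,0,26,0],[40,-49.5,0,28,0]]}}

```text
time: 25.98
tcp_pos: [0.4862, -0.0999, 0.0686]
tool_rot: [[0.996, 0.092, -0.0], [0.092, -0.996, -0.0], [-0.0, -0.0, -1.0]]
ft_force: [-14.9, 8.1, 30.2]
finger_gap: 0.0437
gripper_force: 30.1
```

>>> {"method": "step_arm", "body": {"series": [[40,0,0,1.5,0],[40,0,0,3,0],[40,0,0,4,0],[40,0,0,4,0]]}}

```text
time: 26.48
tcp_pos: [0.4849, -0.0999, 0.0642]
tool_rot: [[0.996, 0.092, -0.002], [0.092, -0.996, 0.0], [-0.002, -0.0, -1.0]]
ft_force: [-14.7, 7.6, 26.4]
finger_gap: 0.0438
gripper_force: 30.0
```

```bash
python3 - <<'E'
from h import *
snap("wrist","w15");snap("scene","s15")
prof("w15",((-75,-65),));prof("s15",((60,70),))
s=bot.sense();print(s['time'],tobase(s['tcp_pos']),s['ft_force'],s['finger_gap'],s['wrist_torque'])
E
```

```text
w15 -75 3431
  z 24 n 1075 yb [-50. -47. -33. -18.  12.]
  z 30 n 35 yb [11. 11. 11. 11. 12.]
  z 36 n 34 yb [11. 11. 11. 11. 12.]
  z 42 n 379 yb [10. 11. 16. 20. 47.]
  z 48 n 17 yb [16. 17. 20. 21. 21.]
  z 66 n 608 yb [16. 17. 23. 29. 35.]
  z 72 n 537 yb [25. 30. 36. 40. 42.]
  z 78 n 440 yb [55. 56. 60. 64. 69.]
  z 84 n 189 yb [61. 63. 66. 68. 69.]
s15 60 221
  z 24 n 75 yb [-53. -48. -18.  34.  45.]
  z 30 n 14 yb [ 2.  2.  5. 37. 42.]
  z 36 n 7 yb [2. 3. 4. 4. 5.]
  z 42 n 10 yb [ 1.  2.  4.  7. 23.]
  z 48 n 9 yb [-0.  4. 20. 23. 24.]
  z 54 n 22 yb [18. 20. 40. 47. 54.]
  z 60 n 29 yb [17. 18. 55. 64. 68.]
  z 66 n 23 yb [14. 15. 65. 73. 74.]
  z 72 n 6 yb [72. 73. 73. 74. 74.]
  z 78 n 7 yb [68. 68. 72. 72. 72.]
  z 84 n 8 yb [67. 68. 71. 72. 73.]
26.575 [-60.10746275  42.54048417  64.15668581] [-15.30151095   7.90494791  25.95216853] 0.04354370949217921 [3.05345472 5.35310266 0.12027222]
```

>>> {"method": "step_arm", "body": {"series": [[40,0,0,1.5,0],[40,0,0,3,0],[40,0,0,4.5,0],[40,0,0,6,0],[40,0,0,7,0],[40,0,0,7,0]]}}

```text
time: 27.32
tcp_pos: [0.4848, -0.1002, 0.0566]
tool_rot: [[0.996, 0.092, -0.003], [0.092, -0.996, -0.0], [-0.003, 0.0, -1.0]]
ft_force: [-12.1, 4.8, 19.1]
finger_gap: 0.0436
gripper_force: 30.0
```

```bash
python3 - <<'E'
from h import *
snap("wrist","w16");snap("scene","s16")
prof("w16",((-75,-65),));prof("s16",((60,70),))
s=bot.sense();print(s['time'],tobase(s['tcp_pos']),s['ft_force'],s['finger_gap'],s['wrist_torque'])
E
```

```text
w16 -75 3510
  z 24 n 1170 yb [-50. -47. -32. -17.  12.]
  z 30 n 36 yb [11. 11. 11. 11. 11.]
  z 36 n 34 yb [11. 11. 11. 11. 11.]
  z 42 n 393 yb [10. 11. 16. 20. 21.]
  z 48 n 64 yb [11. 16. 21. 21. 21.]
  z 54 n 54 yb [20. 20. 20. 21. 21.]
  z 60 n 59 yb [19. 20. 20. 20. 20.]
  z 66 n 1177 yb [19. 21. 32. 60. 72.]
  z 72 n 407 yb [38. 59. 66. 70. 72.]
s16 60 185
  z 24 n 69 yb [-52. -47. -24.  11.  42.]
  z 30 n 18 yb [ 2.  3. 16. 39. 42.]
  z 36 n 6 yb [1. 2. 4. 5. 6.]
  z 42 n 12 yb [ 2.  2.  4.  9. 23.]
  z 48 n 15 yb [ 4. 10. 23. 57. 66.]
  z 54 n 32 yb [19. 22. 58. 72. 75.]
  z 60 n 7 yb [20. 20. 21. 21. 22.]
  z 66 n 13 yb [18. 19. 21. 75. 75.]
27.425 [-60.42347205  42.61216141  56.6420529 ] [-12.51058479   4.9344853   19.39584235] 0.04349305538393647 [1.72144646 4.3829788  0.21410018]
```

>>> {"method": "step_arm", "body": {"series": [[40,2,-1,0.5,0],[40,4,-2,1,0],[40,6,-3,1.5,0],[40,8,-4,1.5,0],[40,8,-4,0,0],[50,8,-4,0,0],[60,8,-4,0,0],[70,8,-4,0,0],[74,8,-4,-10,0],[74,8,-4,-30,0],[74,8,-4,-60,0],[74,30,0,-90,0],[74,50,0,-90,0],[74,50,0,-90,0]]}}

```text
time: 29.18
tcp_pos: [0.5376, -0.0954, 0.1463]
tool_rot: [[0.996, 0.091, 0.001], [0.091, -0.996, 0.0], [0.001, 0.0, -1.0]]
ft_force: [-0.7, 0.7, -1.0]
finger_gap: 0.074
gripper_force: 0.0
```

```bash
python3 - <<'E'
from h import *
snap("wrist","w17");snap("scene","s17")
prof("w17",((-75,-65),(-30,-20)));prof("s17",((60,70),))
s=bot.sense();print(s['time'],tobase(s['tcp_pos']),s['ft_force'])
cv2.imwrite('pics/w17x.png',cv2.resize(load("w17")[1],(700,525))[:,:,::-1])
E
```

```text
w17 -75 1217
  z 24 n 481 yb [-50. -47. -32. -17.  12.]
  z 30 n 23 yb [11. 11. 11. 12. 12.]
  z 36 n 27 yb [11. 11. 11. 12. 12.]
  z 42 n 19 yb [11. 11. 11. 12. 12.]
  z 48 n 29 yb [10. 10. 11. 11. 11.]
  z 54 n 33 yb [10. 10. 11. 11. 11.]
  z 60 n 36 yb [10. 10. 11. 11. 11.]
  z 66 n 525 yb [10. 13. 26. 67. 71.]
w17 -30 1507
  z 24 n 745 yb [-50. -45. -21.   5.  10.]
  z 30 n 25 yb [ 8.  9.  9.  9. 10.]
  z 36 n 26 yb [8. 9. 9. 9. 9.]
  z 42 n 53 yb [ 9.  9.  9. 11. 11.]
  z 48 n 271 yb [10. 11. 30. 38. 68.]
  z 54 n 77 yb [10. 11. 66. 67. 68.]
  z 60 n 88 yb [10. 11. 66. 67. 68.]
  z 66 n 159 yb [10. 11. 15. 70. 71.]
s17 60 193
  z 24 n 69 yb [-51. -45. -20.   4.  33.]
  z 30 n 6 yb [ 3.  4.  5. 16. 28.]
  z 36 n 11 yb [2. 3. 4. 5. 6.]
  z 42 n 9 yb [ 3.  4.  5.  9. 11.]
  z 48 n 41 yb [ 3. 11. 50. 66. 68.]
  z 54 n 16 yb [ 9. 10. 38. 67. 68.]
  z 60 n 15 yb [ 9. 10. 13. 68. 69.]
  z 66 n 18 yb [ 9. 10. 15. 70. 72.]
29.275 [-60.50361019  -8.53705957 145.45284168] [-0.31179753  0.25696394 -0.45694354]
```

View pics/w17x.png

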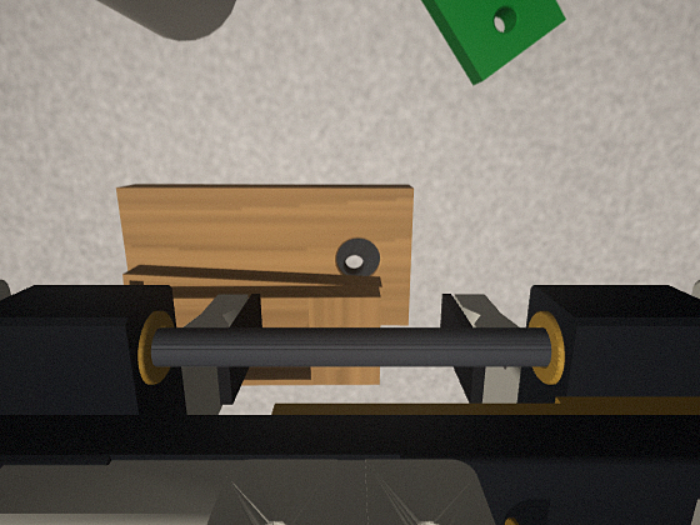

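The trays lie flat again, and the window is uncovered: the dark plate is centred at (358,258) with the bore's bright spot at (354,262). So I can measure the bore directly.

```bash
python3 - <<'E'
from h import *
c,im,d=load("w17");B=tobase(cloud(c,d))
x0,x1,y0,y1=262,312,184,230
for v in range(y0,y1,1):
    print(v," ".join("%3d"%g for g in im[v,x0:x1:2].mean(1)))
print("z")
for v in range(196,222,2): print(v," ".join("%3d"%g for g in B[v,x0:x1:2,2]))
E
```

```text
184 123 128 127 126 125 120 125 124 121 120 124 124 123 121 119 124 118 122 123 122 128 120 124 119 122
185 124 120 125 121 121 125 121 125 122 123 127 120 124 121 121 121 123 119 121 122 121 120 121 120 118
186 121 122 126 124 125 123 122 124 124 121 123 126 119 120 121 120 120 123 122 121 121 122 124 122 125
187 124 129 120 128 125 119 117 122 121 125 124 123 126 123 122 122 123 121 117 122 120 121 122 124 121
188 131 126 128 122 122 125 122 124 126 126 126 122 123 124 127 121 120 125 121 124 127 125 117 125 118
189 126 127 125 125 128 123 121 125 127 124 119 120 113 117 125 123 126 121 121 123 123 125 121 122 123
190 124 122 128 124 122 124 122 128 123 115  96  89  81  88 100 115 128 122 126 126 123 123 122 123 122
191 122 122 127 123 123 124 121 127 111  83  54  54  48  58  64  86 114 121 121 118 120 119 124 120 117
192 124 120 124 122 120 119 127 112  62  54  54  57  62  62  57  59  75 117 123 128 120 126 121 125 121
193 121 121 124 122 122 128 116  71  56  60  56  57  57  67  62  56  56  75 126 128 129 129 129 125 126
194 124 122 122 117 124 127  79  54  58  62  56  61  59  61 
[... 4337 characters left out ...]
  20  -1   0   0  -1  -1   0   0  -1  18  19  20  20  20  19  22  25  25  25
210  24  24  25  25  19  19  19   7  -1   0   0   0   0   0   7  20  19  19  19  19  19  24  25  25  25
212  26  24  25  24  22  20  19  12  -1  -1  -1   0   0   5  13  20  20  21  21  19  19  24  24  25  23
214  25  25  24  25  24  19  18  18  10   8   4   6   9  11  19  19  19  20  19  19  24  25  25  24  25
216  23  24  24  24  25  22  20  19  17  14  12  11  13  17  19  20  20  19  18  21  23  24  24  24  24
218  25  24  26  24  25  25  21  20  20  20  17  18  18  20  19  20  20  19  21  24  23  25  24  24  24
220  29  29  27  28  28  27  28  26  26  26  25  24  26  25  25  24  20  22  24  25  24  25  24  24  24
```

```bash
python3 - <<'E'
from h import *
c,im,d=load("w17")
w=px(c,286,206.7,.026);b=px(c,283,211.4,.021)
print("window",w,tobase(w),"bore",b,tobase(b),"diff",tobase(b)[:2]-tobase(w)[:2])
for u,v,z in((275,211.4,.021),(291,211.4,.021),(283,204,.021),(283,218.9,.021)):print(tobase(px(c,u,v,z)))
# base corners in this view (700x525 pic /1.25): far-left (117,187) far-right (413,186) 
for u,v in((117,187),(413,186),(409,325)):print(tobase(px(c,u/1.25,v/1.25,.026)))
E
```

```text
window [ 0.5286866  -0.09916045  0.026     ] [-63.43484956  -1.12977061  26.        ] bore [ 0.52269032 -0.09712238  0.021     ] [-60.8514869    4.65240506  21.        ] diff [2.58336266 5.78217567]
[-53.71143485   4.64805919  21.        ]
[-67.99120614   4.65675071  21.        ]
[-60.84458545  -2.19840377  21.        ]
[-60.85856715  11.68070325  21.        ]
[ 97.39389304 -50.79892302  26.        ]
[-100.29519431  -51.30608226   26.        ]
[-101.20957117   49.46944347   26.        ]
```

>>> {"method": "step_arm", "body": {"series": [[60,-40,-20,0,0],[60,-80,-40,0,0],[60,-104,-40,0,0],[60,-104,-40,50,0],[60,-104,-40,90,0],[60,-104,-40,112,0],[60,-104,-40,112,0],[60,-97,-40,112,0],[60,-92,-40,112,0]]}}

```text
time: 30.4
tcp_pos: [0.4423, -0.0639, 0.0347]
tool_rot: [[0.996, 0.092, 0.002], [0.092, -0.996, 0.0], [0.002, -0.0, -1.0]]
ft_force: [-5.4, -0.3, 4.9]
finger_gap: 0.0599
gripper_force: 3.0
```

>>> {"method": "step_arm", "body": {"series": [[60,4,0,0,0],[60,7,0,0,0],[60,10,0,0,0],[60,13,0,0,0],[60,16,0,0,0],[60,19,0,0,0],[60,22,0,0,0],[60,25,0,0,0],[60,28,0,0,0],[60,31,0,0,0],[60,34,0,0,0],[60,36.5,0,0,0],[60,38.5,0,0,0],[60,39,0,0,0],[60,39,0,0,0]]}}

```text
time: 32.28
tcp_pos: [0.4805, -0.0604, 0.0336]
tool_rot: [[0.996, 0.091, 0.001], [0.091, -0.996, 0.0], [0.001, -0.0, -1.0]]
ft_force: [-1.3, 0.2, -1.2]
finger_gap: 0.0601
gripper_force: 0.8
```

```bash
python3 - <<'E'
from h import *
snap("wrist","w18");snap("scene","s18")
prof("w18",((-75,-65),));prof("s18",((60,70),))
c,im,d=load("s18");B=tobase(cloud(c,d))
for z in(48,70):
    m=(d>0)&(abs(B[...,2]-z)<3)&(abs(B[...,1])<45)&(abs(B[...,0])<110);print(z,np.percentile(B[m][:,0],[0,2,98,100]).round(1))
s=bot.sense();print(s['time'],tobase(s['tcp_pos']),s['ft_force'])
E
```

```text
w18 -75 9511
  z 24 n 843 yb [-50. -49. -41. -33. -31.]
  z 60 n 3 yb [32. 32. 32. 32. 32.]
  z 66 n 3382 yb [-30. -26.  -8.  12.  32.]
  z 102 n 213 yb [4. 4. 4. 5. 5.]
  z 108 n 324 yb [4. 4. 4. 5. 5.]
  z 114 n 402 yb [4. 4. 4. 5. 5.]
  z 120 n 4076 yb [ 4.  6. 15. 47. 52.]
s18 60 237
  z 24 n 34 yb [-52. -51. -40. -28. -27.]
  z 30 n 5 yb [-29. -29. -28. -27. -26.]
  z 36 n 10 yb [-30. -30. -28. -27. -27.]
  z 42 n 8 yb [-30. -29. -28. -27. -27.]
  z 48 n 44 yb [-29. -28.  10.  27.  30.]
  z 54 n 18 yb [-29. -29. -26.  30.  32.]
  z 60 n 16 yb [-29. -28.  27.  29.  30.]
  z 66 n 19 yb [-29. -28. -25.  32.  34.]
  z 96 n 11 yb [ 4.  5. 38. 57. 65.]
  z 102 n 27 yb [ 2.  4. 24. 63. 70.]
  z 108 n 18 yb [ 3.  3.  8. 50. 68.]
  z 114 n 9 yb [2. 3. 4. 6. 9.]
  z 120 n 7 yb [3. 3. 4. 5. 5.]
48 [-77.6 -66.4  91.1  91.9]
70 [-79.9 -77.2  90.2  91.6]
32.375 [-20.40491659  43.31457624  33.59302915] [-1.33494482 -1.05653945  0.13764693]
```

>>> {"method": "step_arm", "body": {"series": [[60,-8,0,0,0],[60,-8,0,-30,0],[40,-4,-20,-66,10],[20,4,-45,-66,20],[20,12,-70,-66,30],[20,20,-95,-66,40],[20,28,-115,-66,50],[20,36,-130,-66,60],[20,42,-135.5,-66,70],[20,42,-135.5,-66,80],[20,42,-135.5,-66,90],[20,42,-135.5,-40,90],[20,42,-135.5,-10,90],[20,42,-135.5,0,90],[20,42,-135.5,0,90],[20,42,-130,0,90],[20,42,-127,0,90],[20,42,-124,0,90],[20,42,-121,0,90]]}}

```text
time: 34.75
tcp_pos: [0.5116, 0.0643, 0.0342]
tool_rot: [[0.091, -0.996, 0.002], [-0.996, -0.091, 0.001], [-0.001, -0.002, -1.0]]
ft_force: [-0.7, 4.4, 3.6]
finger_gap: 0.02
gripper_force: 2.4
```

>>> {"method": "step_arm", "body": {"series": [[20,1,0,0,0],[20,1.5,0,0,0],[20,1.5,0,0,0],[20,-8,0,0,0],[20,-8,0,-50,0],[60,-8,0,-110,0],[80,40,0,-120,0],[80,80,0,-120,0],[80,80,0,-120,0]]}}

```text
time: 35.88
tcp_pos: [0.5175, -0.0177, 0.1534]
tool_rot: [[0.088, -0.996, -0.001], [-0.996, -0.088, -0.0], [0.0, 0.001, -1.0]]
ft_force: [-0.8, -0.4, -0.1]
finger_gap: 0.0544
gripper_force: 0.0
```

```bash
python3 - <<'E'
from h import *
c,im,d=snap("wrist","w19")
B=tobase(cloud(c,d))
s=bot.sense();print(s['time'],s['tcp_pos'],s['tool_rot'][:2,0],tobase(s['tcp_pos']),s['ft_force'])
for z in(48,70):
    m=(d>0)&(abs(B[...,2]-z)<4)&(abs(B[...,1])<45)&(abs(B[...,0])<110);print(z,m.sum(),np.percentile(B[m][:,0],[0,2,98,100]).round(1),np.percentile(B[m][:,1],[0,2,98,100]).round(1))
# top camera: hole + pin
snap("top","t19");snap("scene","s19")
prof("s19",((60,70),))
E
```

```text
35.925 [ 0.51758954 -0.01678281  0.1532521 ] [ 0.089105   -0.99602218] [ 19.6139371    2.30787716 153.25210221] [ 0.07239536  0.5589045  -0.71034532]
48 7806 [-65.  -34.   71.3  73.7] [-25.3 -23.6  26.3  28.1]
70 6777 [-80.5 -79.2  54.2  65.2] [-30.2 -28.7  30.5  31.9]
s19 60 151
  z 24 n 31 yb [-52. -49. -39. -29. -28.]
  z 30 n 10 yb [-30. -29. -29. -28. -28.]
  z 36 n 4 yb [-30. -30. -29. -28. -28.]
  z 42 n 11 yb [-31. -30. -28. -26. -26.]
  z 48 n 41 yb [-29. -28.  11.  25.  29.]
  z 54 n 16 yb [-30. -29.  -0.  27.  30.]
  z 60 n 17 yb [-29. -29. -27.  29.  30.]
  z 66 n 17 yb [-29. -28.  26.  31.  31.]
```

```bash
cat >> h.py <<'E'
def hole(tag,ex,ey,z=.070):
    c,im,d=load(tag);h,w=d.shape
    v,u=np.mgrid[:h,:w]; M=np.linalg.inv(c['world_to_cam']); r=np.stack([(u-c['cx'])/c['fx'],-(v-c['cy'])/c['fy'],-np.ones_like(u,float)],-1)@M[:3,:3].T
    T=tobase(M[:3,3]+r*((z-M[2,3])/r[...,2])[...,None])   # ray on top plane
    B=tobase(cloud(c,d))
    near=(abs(T[...,0]-ex)<14)&(abs(T[...,1]-ey)<14)
    deep=near&(B[...,2]<z*1000-4)&(d>0); P=T[deep]
    print(tag,"hole n",len(P),"min",P.min(0).round(1),"max",P.max(0).round(1),"mid",((P.min(0)+P.max(0))/2).round(1))
    g=im.mean(2)
    return T,B,deep,g
E
python3 - <<'E'
from h import *
T,B,deep,g=hole("w19",-60,2)
vs,us=np.where(deep);print(us.min(),us.max(),vs.min(),vs.max())
for v in range(vs.min()-4,vs.max()+5,1): print(v," ".join("%3d"%x for x in g[v,us.min()-6:us.max()+7:2]),"|"," ".join("%3d"%x for x in B[v,us.min()-6:us.max()+7:4,2]))
c=load("w19")[0]; print(us.min()-6)
E
```

```text
w19 hole n 315 min [-64.3  -6.2  70. ] max [-49.6   7.   70. ] mid [-57.    0.4  70. ]
268 287 90 112
86 127 131 129 132 134 133 133 130 131 136 136 132 141 137 131 138 |  68  68  69  67  69  67  68  69
87 133 132 133 135 134 128 138 137 138 136 136 136 136 136 134 135 |  68  68  68  68  69  69  68  69
88 135 134 137 135 136 134 132 141 138 142 138 139 133 135 136 137 |  68  68  67  69  68  69  67  70
89 137 135 136 137 136 137 142 138 146 144 140 136 137 132 137 139 |  68  68  68  68  68  68  69  69
90 136 132 137 134 131 141 119 107 102 117 133 134 134 139 134 135 |  68  68  70  64  61  67  68  68
91 129 137 136 129 139 118  96 102 106  96 106 134 137 137 137 137 |  68  68  69  56  50  62  70  67
92 135 129 135 137 138  87 117 140 132 118  89 117 132 137 136 136 |  69  67  68  48  47  50  68  69
93 132 133 134 133 113 104 149 106 102 102  97  88 124 132 135 134 |  69  69  64  45  33  36  67  69
94 131 134 133 133  78 137 127  80 173 168 141  80 111 135 133 131 |  69  67  57  42  -1  -1  69  68
95 130 130 131 117  87 140  88 102 201 196 200 144  86 132 128 130 |  68  68  49  32   0 
[... 1453 characters left out ...]
31 131  95  76  65  65  63  81 120 130 130 131 125 |  67  67  68  69  67  69  70  69
111 122 128 126 126 128 129 100  83  79  93 122 127 131 125 128 128 |  68  70  68  68  68  68  68  70
112 129 121 124 134 126 128 125 122 121 131 126 123 129 128 126 127 |  68  69  68  69  68  70  46  67
113 125 125 126 126 128 130 129 126 133 132 127 129 128 128 128 128 |  69  68  70  69  68  69  67  68
114 128 129 129 127 128 128 128 127 131 126 131 124 131 124 129 132 |  68  70  68  69  68  69  67  69
115 123 132 129 127 130 129 130 134 129 128 134 131 133 126 127 131 |  67  70  68  69  68  68  67  69
116 128 131 136 133 128 129 130 132 128 132 127 134 129 133 134 130 |  68  69  68  69  68  69  69  68
262
```

```bash
python3 - <<'E'
from h import *
c=load("w19")[0]
f=lambda u,v,z:tobase(px(c,u,v,z)).round(1)[:2]
print("upper C",f(277.7,100.8,.07),"L",f(267.5,101,.07),"R",f(288,101,.07),"T",f(278,90,.07),"B",f(278,111.5,.07))
print("lower L",f(271.5,100,.048),"lower T?",f(278,92.5,.048))
print("bore L",f(275,100,.021),"bore T",f(280,93.5,.021),"bore B",f(281,108.3,.021),f(283,108.3,.021))
c,im,d=load("t19"); print(px(c,268*.7,321*.7,.093))
E
```

```text
upper C [-57.2   0.5] L [-57.1  -6.6] R [-57.    7.7] T [-64.3   0.8] B [-50.    0.7]
lower L [-58.5  -4.3] lower T? [-63.9   0.7]
bore L [-59.4  -2.1] bore T [-64.6   2.2] bore B [-52.7   3. ] [-52.7   4.6]
[0.45008241 0.23559079 0.093     ]
```

>>> {"method": "step_arm", "body": {"series": [[87.5,20,0.7,0,0],[87.5,39.6,0.7,0,0],[87.5,39.6,0.7,40,0],[87.5,39.6,0.7,60,0],[87.5,39.6,0.7,60,0],[87.5,39.6,0.7,90,0],[87.5,39.6,0.7,110,0],[87.5,39.6,0.7,119.5,0],[87.5,39.6,0.7,119.5,0]]}}

```text
time: 37.15
tcp_pos: [0.5213, -0.055, 0.0343]
tool_rot: [[0.092, -0.996, -0.0], [-0.996, -0.092, -0.0], [0.0, 0.0, -1.0]]
ft_force: [-0.3, -0.7, 0.4]
finger_gap: 0.0875
gripper_force: 0.0
```

>>> {"method": "step_arm", "body": {"series": [[80,0,0,0,0],[76,0,0,0,0],[72,0,0,0,0],[69,0,0,0,0],[66,0,0,0,0],[64,0,0,0,0],[62,0,0,0,0],[60,0,0,0,0],[59,0,0,0,0],[59,0,0,0,0]]}}

```text
time: 38.4
tcp_pos: [0.5213, -0.0553, 0.0341]
tool_rot: [[0.091, -0.996, 0.0], [-0.996, -0.091, 0.0], [-0.0, -0.0, -1.0]]
ft_force: [1.9, 0.6, -2.0]
finger_gap: 0.0598
gripper_force: 29.9
```

>>> {"method": "step_arm", "body": {"series": [[59,1.5,1.2,0,0],[59,3.2,2.5,0,0],[59,3.2,2.5,0,0],[62,3.2,2.5,0,0],[68,3.2,2.5,0,0],[76,3.2,2.5,0,0],[84,3.2,2.5,0,0],[87.5,3.2,2.5,0,0],[87.5,3.2,2.5,-20,0],[87.5,3.2,2.5,-60,0],[87.5,0,2.5,-110,0],[87.5,0,2.5,-110,0]]}}

```text
time: 39.9
tcp_pos: [0.5212, -0.0551, 0.1481]
tool_rot: [[0.092, -0.996, 0.008], [-0.996, -0.092, 0.001], [-0.0, -0.008, -1.0]]
ft_force: [-0.4, 1.2, -0.4]
finger_gap: 0.0877
gripper_force: 0.0
```

```bash
python3 - <<'E'
from h import *
snap("wrist","w20")
T,B,deep,g=hole("w20",-60,4)
vs,us=np.where(deep);print(us.min(),us.max(),vs.min(),vs.max())
for v in range(vs.min()-2,vs.max()+3,1): print(v," ".join("%3d"%x for x in g[v,us.min()-6:us.max()+7:2]),"|"," ".join("%3d"%x for x in B[v,us.min()-6:us.max()+7:4,2]))
s=bot.sense();print(s['time'],s['tcp_pos'],s['tool_rot'][:2,0],s['finger_gap'])
m=(abs(B[...,2]-70)<4)&(abs(B[...,0])<100)&(abs(B[...,1])<50);r=cv2.minAreaRect(B[m][:,:2].astype(np.float32));print(r)
# pin head from top
c,im,d=load("t19"); W=cloud(c,d)
for n,z,t in(("head",.093,.006),("stand",.044,.005)):
    k=(abs(W[...,0]-.45)<.05)&(abs(W[...,1]-.232)<.05)&(abs(W[...,2]-z)<t)
    print(n,k.sum(),W[k].mean(0).round(4), cv2.minAreaRect((W[k][:,:2]*1000).astype(np.float32)))
E
```

```text
w20 hole n 289 min [-68.2  -2.6  70. ] max [-55.5  10.9  70. ] mid [-61.8   4.2  70. ]
275 294 140 158
138 121 115 123 120 122 120 118 123 124 120 121 124 121 121 128 123 |  69  69  69  69  68  70  68  68
139 118 120 117 126 121 117 122 131 133 129 120 117 123 121 120 120 |  68  68  68  69  68  67  70  69
140 119 115 114 120 121 115 132 165 184 171 140 118 121 121 118 124 |  68  68  68  68  -1  68  69  69
141 117 115 117 118 115 126 172 182 185 178 173 130 115 122 123 120 |  69  69  69   0   0   0  69  68
142 120 117 118 114 118 147 173 179 182 175 172 164 115 116 122 115 |  69  69  68  -1   0  -2  69  68
143 112 115 120 119 121 169 174 176 179 180 168 168 125 112 122 117 |  68  69  67   0   0 305  69  68
144 119 119 114 115 101 175 178 176 174 180 171 169 118 112 121 116 |  69  69   7   0  -1   0  66  68
145 117 112 111 112  75 177 180 177 169 177 171 176  64  99 115 112 |  69  69  14   0  -2   0  17  68
146 113 113 107 106  68 157 181 173 166 173 170 179  29  85 111 112 |  69  69  26   0  -1   0  18  69
147 106 112 110  97  63  97 189 172 170 173 176 149  21  72 105 111 |  69  69  
[... 1018 characters left out ...]
  69  60  56  61  68  69
158 109 111 112 114 112  79  57  45  44  46  47  64 106 112 113 114 |  69  68  69  66  60  66  69  67
159 115 112 110 114 115 106  69  59  53  58  70  88 117 117 110 108 |  68  68  68  68  67  68  69  69
160 111 110 113 111 108 110 104  71  72  67  87 119 110 116 114 111 |  69  69  69  68  67  68  68  68
39.95 [ 0.51964811 -0.05524061  0.14588766] [ 0.09158526 -0.99579699] 0.08746437251044144
((-0.8604507446289062, 5.1692657470703125), (165.00189208984375, 60.23599624633789), 0.8539703488349915)
head 0 [nan nan nan] ((0.0, 0.0), (0.0, 0.0), 0.0)
stand 0 [nan nan nan] ((0.0, 0.0), (0.0, 0.0), 0.0)<stdin>:12: RuntimeWarning: Mean of empty slice.
  ret = um.true_divide(
```

>>> {"method": "step_arm", "body": {"series": [[60,-20,3,-40,0],[60,-75,11,-54,0],[60,-130,19,-54,0],[60,-185,27,-54,0],[60,-240,35,-54,0],[60,-295,43,-54,0],[60,-295,43,-54,0],[60,-295,43,-54,0]]}}

```text
time: 40.95
tcp_pos: [0.4481, 0.2339, 0.1968]
tool_rot: [[0.092, -0.996, -0.002], [-0.996, -0.092, -0.002], [0.001, 0.002, -1.0]]
ft_force: [0.1, -0.6, -0.1]
finger_gap: 0.0601
gripper_force: 0.0
```

```bash
python3 - <<'E'
from h import *
c=load("w20")[0]
f=lambda u,v,z:px(c,u,v,z).round(4)
print("hole",f(284.5,150,.07),tobase(f(284.5,150,.07)))
c,im,d=snap("wrist","w21"); W=cloud(c,d)
s=bot.sense();print(s['time'],s['tcp_pos'],s['tool_rot'][:2,0])
for n,z,t in(("head",.093,.006),("stand",.044,.006)):
    k=(abs(W[...,0]-.45)<.06)&(abs(W[...,1]-.232)<.06)&(abs(W[...,2]-z)<t)
    v,u=np.where(k); print(n,k.sum(),W[k].mean(0).round(4), cv2.minAreaRect((W[k][:,:2]*1000).astype(np.float32)),u.min(),u.max(),v.min(),v.max())
u0,v0,u1,v1=200,120,360,260
cv2.imwrite('pics/w21x.png',cv2.resize(im[v0:v1,u0:u1],None,fx=4,fy=4,interpolation=2)[:,:,::-1])
E
```

```text
hole [ 0.5232 -0.0974  0.07  ] [-61.17501   4.17057  70.     ]
41.0 [0.44843898 0.2334264  0.19710871] [ 0.09104594 -0.995846  ]
head 826 [0.4509 0.2357 0.0917] ((450.8129577636719, 236.4520263671875), (24.06619644165039, 24.072847366333008), 28.862529754638672) 260 295 183 218
stand 2341 [0.4512 0.2313 0.043 ] ((450.8995666503906, 236.662109375), (56.14080810546875, 56.50291442871094), 21.598377227783203) 242 313 152 222
```

>>> {"method": "step_arm", "body": {"series": [[60,-2.8,-2.7,20,-10],[60,-2.8,-2.7,50,-20],[60,-2.8,-2.7,80,-23.7],[60,-2.8,-2.7,110,-23.7],[60,-2.8,-2.7,127,-23.7],[50,-2.8,-2.7,127,-23.7],[40,-2.8,-2.7,127,-23.7],[32,-2.8,-2.7,127,-23.7],[26,-2.8,-2.7,127,-23.7],[22,-2.8,-2.7,127,-23.7],[20,-2.8,-2.7,127,-23.7],[20,-2.8,-2.7,127,-23.7],[20,-2.8,-2.7,127,-23.7]]}}

```text
time: 42.62
tcp_pos: [0.4513, 0.2374, 0.0714]
tool_rot: [[0.484, -0.875, 0.0], [-0.875, -0.484, 0.0], [0.0, -0.0, -1.0]]
ft_force: [-2.2, -0.1, 6.3]
finger_gap: 0.0237
gripper_force: 29.9
```

>>> {"method": "step_arm", "body": {"series": [[20,0,0,-20,0],[20,0,0,-50,0],[20,0,0,-85,0],[20,0,0,-85,0],[20,50,15,-85,0],[20,100,30,-85,0],[20,150,45,-85,0],[20,200,60,-85,0],[20,250,74,-85,0],[20,300,89,-85,0],[20,327,97.3,-85,0],[20,327,97.3,-85,0],[20,327,97.3,-85,0]]}}

```text
time: 44.25
tcp_pos: [0.5238, -0.0959, 0.1552]
tool_rot: [[0.483, -0.875, -0.001], [-0.875, -0.483, 0.0], [-0.001, 0.001, -1.0]]
ft_force: [0.1, 0.7, -1.3]
finger_gap: 0.0238
gripper_force: 29.8
```

```bash
python3 - <<'E'
from h import *
c,im,d=snap("wrist","w22"); snap("scene","s22")
for i in range(2):
    s=bot.sense()
print(s['time'],s['tcp_pos'],s['tool_rot'].round(4),s['ft_force'],s['finger_gap'])
# pin shaft seen by scene camera: points between z .09-.14
c,im,d=load("s22");W=cloud(c,d)
for lo,hi in((.085,.10),(.10,.115),(.115,.13),(.13,.145),(.15,.17)):
    k=(abs(W[...,0]-.524)<.03)&(abs(W[...,1]+.097)<.03)&(W[...,2]>lo)&(W[...,2]<hi)&(d>0)
    print(lo,k.sum(),W[k].mean(0).round(4) if k.sum() else "")
E
```

```text
44.35 [ 0.52403768 -0.09524334  0.15567792] [[ 4.846e-01 -8.747e-01 -5.000e-04]
 [-8.747e-01 -4.846e-01  1.000e-04]
 [-3.000e-04  4.000e-04 -1.000e+00]] [ 0.55689073 -1.1534154   0.32417805] 0.023663096934694677
0.085 19 [ 0.5285 -0.0966  0.0944]
0.1 25 [ 0.5285 -0.0967  0.1072]
0.115 27 [ 0.5285 -0.0959  0.122 ]
0.13 23 [ 0.5289 -0.0954  0.1362]
0.15 53 [ 0.5445 -0.0833  0.1634]
```

```bash
python3 - <<'E'
from h import *
def rect(tag,cx,cy,z,r=.06,t=.004):
    c,im,d=load(tag);W=cloud(c,d);k=(abs(W[...,0]-cx)<r)&(abs(W[...,1]-cy)<r)&(abs(W[...,2]-z)<t)&(d>0)
    return k.sum(),cv2.minAreaRect((W[k][:,:2]*1000).astype(np.float32)),W[k].mean(0).round(4)
print("stand scene",rect("s22",.451,.236,.043)); print("head in stand, scene",rect("s19",.451,.236,.092,.03))
c,im,d=load("w22");W=cloud(c,d)
for lo,hi in((.08,.095),(.095,.11),(.11,.125),(.125,.14)):
    k=(abs(W[...,0]-.524)<.025)&(abs(W[...,1]+.097)<.025)&(W[...,2]>lo)&(W[...,2]<hi)&(d>0)
    v,u=np.where(k); print(lo,k.sum(),W[k].mean(0).round(4) if k.sum() else "",(u.min(),u.max(),v.min(),v.max()) if k.sum() else "")
M=np.linalg.inv(c['world_to_cam']);print(M[:3,3])
# pin in stand seen by scene (shaft .048-.064)
c,im,d=load("s19");W=cloud(c,d)
k=(abs(W[...,0]-.451)<.02)&(abs(W[...,1]-.236)<.02)&(W[...,2]>.049)&(W[...,2]<.064)&(d>0);print("shaft in stand",k.sum(),W[k].mean(0).round(4), np.linalg.inv(c['world_to_cam'])[:3,3])
E
```

```text
stand scene (np.int64(429), ((451.52618408203125, 233.85842895507812), (60.90507507324219, 56.383880615234375), 22.068838119506836), array([0.4536, 0.2345, 0.0429]))
head in stand, scene (np.int64(90), ((451.5930480957031, 233.5057373046875), (27.67371368408203, 24.474153518676758), 28.05369758605957), array([0.4536, 0.2337, 0.0916]))
0.08 44 [ 0.5258 -0.1006  0.0918] (np.int64(275), np.int64(291), np.int64(204), np.int64(213))
0.095 113 [ 0.5256 -0.1005  0.1028] (np.int64(273), np.int64(291), np.int64(207), np.int64(220))
0.11 133 [ 0.5263 -0.1003  0.1178] (np.int64(273), np.int64(291), np.int64(213), np.int64(225))
0.125 67 [ 0.5268 -0.1008  0.1292] (np.int64(274), np.int64(290), np.int64(221), np.int64(225))
[ 0.55783787 -0.15521942  0.31219771]
shaft in stand 22 [0.4556 0.235  0.0543] [1.15977503 0.33590564 0.62002451]
```

>>> {"method": "step_arm", "body": {"series": [[20,0.7,0.8,6,0],[20,0.7,0.8,12,0],[20,0.7,0.8,16,0],[20,0.7,0.8,17.5,0],[20,0.7,0.8,19,0],[20,0.7,0.8,20.5,0]]}}

```text
time: 45.1
tcp_pos: [0.524, -0.097, 0.1356]
tool_rot: [[0.484, -0.875, 0.0], [-0.875, -0.484, -0.0], [0.0, -0.0, -1.0]]
ft_force: [-0.4, -0.9, -0.7]
finger_gap: 0.0236
gripper_force: 29.8
```

>>> {"method": "step_arm", "body": {"series": [[20,0,0,1.5,0],[20,0,0,3,0],[20,0,0,4,0]]}}

```text
time: 45.48
tcp_pos: [0.5239, -0.097, 0.1315]
tool_rot: [[0.484, -0.875, -0.0], [-0.875, -0.484, -0.0], [-0.0, 0.0, -1.0]]
ft_force: [0.5, 1.0, -0.4]
finger_gap: 0.0238
gripper_force: 29.8
```

Foot at about 64 mm, so it is inside the upper hole with no force. I'll keep going down toward the lower hole.

>>> {"method": "step_arm", "body": {"series": [[20,0,0,4,0],[20,0,0,8,0],[20,0,0,12,0],[20,0,0,15,0],[20,0,0,17,0],[20,0,0,18.5,0],[20,0,0,20,0]]}}

```text
time: 46.35
tcp_pos: [0.5238, -0.097, 0.1115]
tool_rot: [[0.484, -0.875, -0.0], [-0.875, -0.484, 0.0], [-0.0, 0.0, -1.0]]
ft_force: [-1.4, 0.0, -0.1]
finger_gap: 0.0238
gripper_force: 29.9
```

Foot at 44 mm, in the lower tray. Next is down to just above the plate (foot at 22.5).

>>> {"method": "step_arm", "body": {"series": [[20,0,0,4,0],[20,0,0,8,0],[20,0,0,12,0],[20,0,0,16,0],[20,0,0,19,0],[20,0,0,21,0],[20,0,0,21,0]]}}

```text
time: 47.22
tcp_pos: [0.5239, -0.0969, 0.0903]
tool_rot: [[0.484, -0.875, -0.0], [-0.875, -0.484, 0.0], [-0.0, 0.0, -1.0]]
ft_force: [-0.8, -0.5, -1.9]
finger_gap: 0.0237
gripper_force: 29.9
```

>>> {"method": "step_arm", "body": {"series": [[20,0,0,1,0],[20,0,0,2,0],[20,0,0,2.5,0],[20,0,0,2.5,0]]}}

```text
time: 47.72
tcp_pos: [0.5241, -0.097, 0.0881]
tool_rot: [[0.484, -0.875, 0.0], [-0.875, -0.484, 0.0], [0.0, -0.0, -1.0]]
ft_force: [-1.8, 0.6, -0.4]
finger_gap: 0.0243
gripper_force: 29.9
```

>>> {"method": "step_arm", "body": {"series": [[20,0,0,0.7,0],[20,0,0,1.4,0],[20,0,0,2,0],[20,0,0,2,0]]}}

```text
time: 48.22
tcp_pos: [0.524, -0.0969, 0.086]
tool_rot: [[0.484, -0.875, 0.0], [-0.875, -0.484, 0.0], [0.0, -0.0, -1.0]]
ft_force: [-1.6, -0.1, -0.9]
finger_gap: 0.0239
gripper_force: 29.9
```

Foot at 18.6 mm, so it is in the bore. I'll continue gently.

>>> {"method": "step_arm", "body": {"series": [[20,0,0,1,0],[20,0,0,2,0],[20,0,0,3,0],[20,0,0,4,0],[20,0,0,4,0]]}}

```text
time: 48.85
tcp_pos: [0.5239, -0.0969, 0.0819]
tool_rot: [[0.484, -0.875, -0.0], [-0.875, -0.484, 0.0], [-0.0, 0.0, -1.0]]
ft_force: [-1.1, 0.6, -1.0]
finger_gap: 0.0236
gripper_force: 29.9
```

>>> {"method": "step_arm", "body": {"series": [[20,0,0,1,0],[20,0,0,2,0],[20,0,0,3,0],[20,0,0,4,0],[20,0,0,4,0]]}}

```text
time: 49.48
tcp_pos: [0.5239, -0.097, 0.0779]
tool_rot: [[0.484, -0.875, -0.0], [-0.875, -0.484, 0.0], [-0.0, 0.0, -1.0]]
ft_force: [-1.6, 0.9, -0.1]
finger_gap: 0.0235
gripper_force: 29.9
```

>>> {"method": "step_arm", "body": {"series": [[20,0,0,1,0],[20,0,0,2,0],[20,0,0,2.7,0],[20,0,0,2.7,0]]}}

```text
time: 49.98
tcp_pos: [0.5239, -0.097, 0.0752]
tool_rot: [[0.484, -0.875, -0.0], [-0.875, -0.484, -0.0], [-0.0, 0.0, -1.0]]
ft_force: [-0.9, 0.6, -0.1]
finger_gap: 0.0236
gripper_force: 29.9
```

>>> {"method": "step_arm", "body": {"series": [[26,0,0,0,0],[30,0,0,0,0],[40,0,0,0,0],[50,0,0,0,0],[60,0,0,0,0],[60,0,0,-15,0],[60,0,0,-40,0],[60,0,0,-80,0],[60,-30,0,-100,0],[60,-30,0,-100,0]]}}

```text
time: 51.22
tcp_pos: [0.5101, -0.0698, 0.1785]
tool_rot: [[0.485, -0.874, 0.005], [-0.874, -0.485, 0.001], [0.002, -0.005, -1.0]]
ft_force: [1.1, 0.6, 0.4]
finger_gap: 0.0599
gripper_force: 0.0
```

```bash
python3 - <<'E'
from h import *
c,im,d=snap("wrist","w23"); W=cloud(c,d);B=tobase(W)
s=bot.sense();print(s['time'],s['tcp_pos'],s['ft_force'])
k=(abs(W[...,0]-.524)<.03)&(abs(W[...,1]+.097)<.03)&(W[...,2]>.085)&(W[...,2]<.13)&(d>0)
print("head",k.sum(),np.median(W[k],0).round(4),cv2.minAreaRect((W[k][:,:2]*1000).astype(np.float32)))
m=(abs(B[...,2]-69)<4)&(abs(B[...,0])<100)&(abs(B[...,1])<50)&(d>0)
A=np.c_[B[m][:,:2],np.ones(m.sum())];print("top plane",np.linalg.lstsq(A,B[m][:,2],rcond=None)[0],np.median(B[m][:,2]),cv2.minAreaRect(B[m][:,:2].astype(np.float32)))
snap("scene","s23");prof("s23",((60,70),(20,30)))
cv2.imwrite('pics/f.png',cv2.resize(load("s23")[1][150:290,190:350],None,fx=4,fy=4,interpolation=2)[:,:,::-1])
E
```

```text
51.275 [ 0.50983679 -0.07020643  0.17716651] [0.03342041 0.50114077 0.79781256]
head 1073 [ 0.5255 -0.0974  0.095 ] ((525.073974609375, -96.69050598144531), (23.066431045532227, 24.104236602783203), 29.036619186401367)
top plane [-2.67956338e-03 -6.57280736e-04  6.88036256e+01] 68.95213379604031 ((1.9377593994140625, 4.922245025634766), (170.68911743164062, 60.160728454589844), 1.1639527082443237)
s23 60 158
  z 24 n 35 yb [-51. -50. -37. -25. -24.]
  z 30 n 7 yb [-26. -26. -25. -25. -24.]
  z 36 n 7 yb [-27. -26. -26. -25. -25.]
  z 42 n 11 yb [-27. -26. -24. -23. -21.]
  z 48 n 42 yb [-28. -24.  16.  31.  34.]
  z 54 n 17 yb [-25. -24. -22.  33.  34.]
  z 60 n 17 yb [-26. -24. -22.  34.  35.]
  z 66 n 16 yb [-24. -24. -20.  34.  37.]
s23 20 153
  z 24 n 34 yb [-52. -50. -37. -26. -24.]
  z 30 n 6 yb [-28. -27. -26. -24. -24.]
  z 36 n 10 yb [-28. -27. -26. -25. -24.]
  z 42 n 9 yb [-27. -27. -25. -24. -24.]
  z 48 n 41 yb [-27. -25.  12.  30.  32.]
  z 54 n 16 yb [-25. -25.  27.  32.  34.]
  z 60 n 13 yb [-26. -26. -24.  32.  32.]
  z 66 n 17 yb [-27. -26. -21.  32.  35.]
```

View pics/f.png

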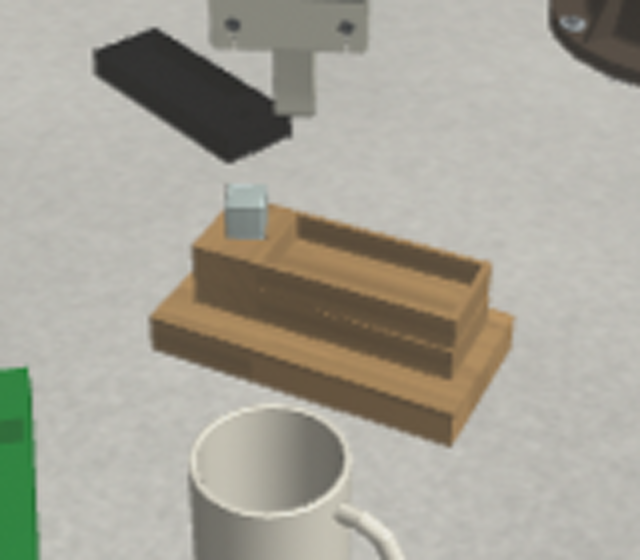

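The pin head sits on the upper tray at about (246,212). Its top reads 95 mm against 96 mm expected, and the tray top reads 69 mm with the same 1 mm bias, so the head is home. Both trays lie flat and square, and the gripper is clear.

```bash
python3 -c "
from plant import bot
print(bot.hand_in())"
```

```text
the job is handed in; nothing more can be done
None
```

I handed the job in at about 51 s (no verdict came back): the last images show the pin's head home on the upper tray and both trays flat and square over the base; on the way I tipped the trays onto their sides and had to recover them, and I aimed the pin at the socket bore seen with the trays off it rather than feeling for it.

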